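# Stack the fired discs and take temperatures

## Task

Stack all the fired clay discs in one centred pile on the round iron plate. Then lift the infrared thermometer up and off its forked stand and, with its nose 5 to 10 cm from each target and held still for two seconds, aim it square at the centre of the black reference spot, then straight down into the middle of the crucible, then straight down on the middle of the pile, touching none of them. Last, hang the thermometer back on its fork as you found it; leave the pile centred, the crucible standing, and the cork borer where it lies.

Things in the scene. Friction and masses are not known exactly. Their poses are not given: they have to be found in the camera images.
- plate: dark cast iron plate, round, 120 mm in diameter, 12 mm thick, fixed flat on the work surface; origin: centre of its underside (z up)
- disc1: fired clay disc, 62 mm in diameter, 16 mm thick, 0.11 kg; origin: centre of one flat face, the underside at the start; z along its axis, up at the start. Between three and five such discs, all alike, are present, lying flat on the work surface
- disc2: fired clay disc, 62 mm in diameter, 16 mm thick, 0.11 kg; origin: centre of one flat face, the underside at the start; z along its axis, up at the start. Between three and five such discs, all alike, are present, lying flat on the work surface
- disc3: fired clay disc, 62 mm in diameter, 16 mm thick, 0.11 kg; origin: centre of one flat face, the underside at the start; z along its axis, up at the start. Between three and five such discs, all alike, are present, lying flat on the work surface
- disc4: fired clay disc, 62 mm in diameter, 16 mm thick, 0.11 kg; origin: centre of one flat face, the underside at the start; z along its axis, up at the start. Between three and five such discs, all alike, are present, lying flat on the work surface
- disc5: fired clay disc, 62 mm in diameter, 16 mm thick, 0.11 kg; origin: centre of one flat face, the underside at the start; z along its axis, up at the start. Between three and five such discs, all alike, are present, lying flat on the work surface
- crucible: white porcelain crucible, open-topped, 55 mm high, 66 mm outside diameter at the rim, 48 mm at the foot, wall 4 mm; loose, upright; origin: centre of its underside, z up
- crucible_rim (a point): centre of the crucible's mouth, at rim height, 55 mm above its origin
- stand: fixed stand: base 150 x 110 mm, post, and 160 mm up a fork. In its frame (z up; origin on the work surface below the seat) two level prongs, 8 mm square, centred at y = +22 and -22 mm, run towards -x from a cross-piece on the post (near face x = 55 mm) to their open end at x = -46 mm, where each tip (last 6 mm) turns up 10 mm. Nothing on it is higher than the tips
- seat (a point): on the stand, level with the prongs' tops (160 mm up), midway between the prongs: where the centre of the underside of the thermometer's collar sits at the start
- wand: infrared thermometer wand, 163 mm, 0.16 kg, hanging nose down by its collar. Origin: nose tip; z from nose to handle (it looks along -z). Barrel and nose up to 24 mm across, z 0-95 mm; round collar 60 mm across, z 95-103; flat-sided handle 24 (x) by 28 mm (y), z 103-160, ending in a 22 mm wide cap, z 160-163. At the start its axes are the stand's
- collar (a point): centre of the underside of the thermometer's collar, 95 mm from the nose tip along the wand
- ref: reference target: a square plate 85 mm wide on a fixed foot, leaning 30 degrees back from level, with a round matt black spot 64 mm across in the middle of its upper face. Origin: centre of the spot; z: out of the face at a right angle (up and leaning 30 degrees towards the robot's side); y level. It lies 60 mm above the work surface
- borer: brass cork borer with knurled grip and cross handle, 130 mm long, lying loose, 24 mm high; bystander; origin: near its middle, at surface level
Things that resemble listed ones, but are neither listed nor needed, are in the scene too. What is shaped like the wand but yellow is not meant.

How it is judged:
On the way, in this order (a step that is already met when the one before it is completed fails the run):
1. all discs lie flat in one pile, each centred on the plate within 10 mm, let go (horizontal distance between each of disc1, disc2, disc3, disc4, disc5 and plate below 0.01 m and angle between the z axis of each of disc1, disc2, disc3, disc4, disc5 and the z axis of plate, either way round below 0.08 rad and height (world z) of each of disc1, disc2, disc3, disc4, disc5 above 0.008 m and linear speed of each of disc1, disc2, disc3, disc4, disc5 below 0.02 m/s and contact force between the fingers and disc1 below 0.2 N and contact force between the fingers and disc2 below 0.2 N and contact force between the fingers and disc3 below 0.2 N and contact force between the fingers and disc4 below 0.2 N and contact force between the fingers and disc5 below 0.2 N), for 0.3 s.
2. held still 1 s, aimed at the black spot: line of sight within 15 mm (in the wand's x and y) of its centre and 15 degrees of square, nose 30 to 120 mm away (contact force between the fingers and wand above 1 N and linear speed of wand below 0.02 m/s and angular speed of wand below 0.15 rad/s and x of ref in the frame of wand between -0.015 and 0.015 m and y of ref in the frame of wand between -0.015 and 0.015 m and z of ref in the frame of wand between -0.12 and -0.03 m and angle between the z axis of wand and the z axis of ref, either way round below 0.26 rad), for 1 s.
3. the same, aimed down (within 15 degrees of vertical) at the centre of the crucible's mouth, nose 30 to 120 mm above it (contact force between the fingers and wand above 1 N and linear speed of wand below 0.02 m/s and angular speed of wand below 0.15 rad/s and x of crucible_rim in the frame of wand between -0.015 and 0.015 m and y of crucible_rim in the frame of wand between -0.015 and 0.015 m and z of crucible_rim in the frame of wand between -0.12 and -0.03 m and angle between wand's own z axis and vertical below 0.26 rad), for 1 s.
4. the same, aimed down (within 15 degrees of vertical) at the pile, within 25 mm of the plate's centre, nose 30 to 120 mm above the top disc (contact force between the fingers and wand above 1 N and linear speed of wand below 0.02 m/s and angular speed of wand below 0.15 rad/s and angle between wand's own z axis and vertical below 0.26 rad and x of plate in the frame of wand between -0.025 and 0.025 m and y of plate in the frame of wand between -0.025 and 0.025 m and horizontal distance between each of disc1, disc2, disc3, disc4, disc5 and plate below 0.015 m and z of each of disc1, disc2, disc3, disc4, disc5 in the frame of wand below -0.046 m and z of any of disc1, disc2, disc3, disc4, disc5 in the frame of wand above -0.136 m), for 1 s.
At the end, for the whole second after the job is handed in: discs flat in one pile, each within 10 mm of the plate's centre; thermometer upright on its fork, collar within 15 mm of the seat; crucible upright on the work surface within 90 mm of its start; cork borer within 50 mm of its start; all at rest, let go (all of step 1 and distance between collar and seat below 0.015 m and angle between wand's own z axis and vertical below 0.12 rad and linear speed of each of wand, crucible below 0.02 m/s and angle between crucible's own z axis and vertical below 0.1 rad and height (world z) of crucible below 0.01 m and distance of crucible from where it was at the start of the episode below 0.09 m and distance of borer from where it was at the start of the episode below 0.05 m); the robot touches nothing.
It fails at once if the thermometer presses on the crucible (contact force between wand and crucible above 1 N).
It fails at once if the thermometer presses on the reference target (contact force between wand and ref above 1 N).
It fails at once if the thermometer presses on a disc (contact force between wand and disc1 above 1 N or contact force between wand and disc2 above 1 N or contact force between wand and disc3 above 1 N or contact force between wand and disc4 above 1 N or contact force between wand and disc5 above 1 N).
Of disc1, disc2, disc3, disc4, disc5 only 3 to 5 are there at a start; the rules pass over those that are not, and their reading is None.
At some moment in a run one of disc1, disc2, disc3, disc4, disc5, crucible may be knocked a few centimetres aside while the robot is not near it.
Once in a run the grip may slacken for a moment while it holds something.
It also fails if it takes over 210 s, if anything falls off the work surface, if the arm or the gripper's body presses on something with over 40 N, if the wrist force passes 120 N, or if a joint passes its speed limit or range.

## Robot

A 6-joint arm with a two-finger parallel gripper is mounted at the origin on the work surface. World frame = base frame: x ahead of the robot, y to its left, z up, the work surface at z = 0. Lengths are in m, angles in rad, forces in N, time in s.
With the tool pointing down it reaches from about 0.3 to 0.775 m from the base axis. Payload 14.6 kg.
Tool frame: the origin (TCP) lies on the centre line of the jaws, within the pads' length; the fingertips stand 19 mm ahead of it and the grasp point (between the pads) is the TCP; z points along the fingers, y is the line along which they close (so a half turn about z gives the same grasp; the last joint's range is limited). The gripper opens to 94 mm and grips with 3 to 60 N. Pads are 16 mm wide; open, the fingers measure 119 mm over their backs; the gripper's body (75 mm by 177 mm) begins 78 mm behind the grasp point.
Start: joints at [1.109, 0.3, 1.521, -0, 1.321, -0.067], TCP at [0.212, 0.508, 0.189] pointing down, gripper open.
Joint ranges: [-3.03, 3.03], [-0.79, 2.21], [0.23, 2.52], [-1.04, 4.18], [0, 3.07], [-2.55, 2.55]. Speed limits (rad/s): [2.22, 2.22, 2.57, 3.14, 3.14, 3.14].

## Interface

Orientations are given as [roll, pitch, yaw] about the fixed x, y, z axes, in that order (R = Rz(yaw) Ry(pitch) Rx(roll)).
In Python, from station import get_obs, camera, workorder gives the robot as it stands.
- The arm moves only by the tool play_rows, never from a script. Its argument "motion" is a list that holds one entry, the list of rows, each a list of 7 numbers: the shift along the tool's x, y, z as a fraction of full scale, then the turn, a rotation vector about the tool's x, y, z as a fraction of full scale, then the opening, from -1 (shut) to 1 (fully open). In form: [[[x, y, z, ax, ay, az, grip], ...]]. A call has 1 to 10 rows; each row is the pose to reach, as a shift and turn from the pose commanded when the call began, along the tool's axes at that moment, turning the shorter way round; what a row does not reach only later rows make up. Full scale, the value 1, is 0.25 m for a shift and 2 pi rad for a turn. A row lasts 1/10 s, in which the tool goes at most 50 mm and 8.59 degrees, less where a joint would pass 70% of its speed; a pose out of reach is approached as far as the arm can. A call with a number of a shift or a turn outside -1 to 1 is refused whole. A call with a gripper value outside its range is refused whole. The fingers move at their own pace and stop on an object; "grip_force" is the grip in N (left out, the last holds). Time passes only in rows, so rows that repeat a pose let the fingers close. It gives the time, the measured TCP pose, the force, the opening and the grip force at its end, in the units of the state.
- get_obs(): the state, without advancing time (a new reading comes with each control period).
- camera(name): name is "scene" or "top" or "wrist"; returns a dict with "frame" (400x640x3 uint8, red, green, blue), "z_map" (400x640 float32, m along the optical axis (not along the pixel's ray), 0 where there is no reading), "camera_matrix" (3x3 intrinsics, pixels), "D" ([k1, k2, p1, p2, k3] as OpenCV has them; the pictures are not rectified), "T" (4x4, takes a point from camera to world coordinates); the wrist camera has in their place "T_tool_cam" (4x4, takes a point from camera to tool coordinates, whose origin is the TCP and whose axes are the flange's). Camera axes: x right, y up, looking along -z (the intrinsics and any distortion apply to the point x, -y, -z); pixel columns grow to the right and rows downward; lengths in m; the calibration is good to about 2 mm. A picture is of the moment at which its call begins: read the wrist's pose just before it.
- workorder.hand_in(): hands the job in; it is judged then, once.
The state is a dict: "time_s": time; "qpos": joint angles; "joint_vel": joint speeds; "tau": joint torques, N m; "ee_pos": TCP position; "eef_rot": TCP orientation; "force": force on the tool from outside, world axes, zero at the start; "moment": the same for the moment, N m; "grip_width": finger opening in m; "grip_force": force on a finger pad.
Only numpy, scipy, OpenCV 4.12 (cv2) and the standard library are available. Lean on these libraries where they do the work, as an engineer would, in place of code of your own. Each camera call takes 0.05 s, during which the arm holds its last target. There are 200 camera calls.

## Working session

There is one attempt and no reset: what is moved stays moved. The work goes in short steps, Python scripts to look and compute and a tool call to move; the robot and the scene stay as the last step left them, time stands still between calls to the robot, and variables do not carry over. Pictures are saved under pics/ and viewed, at most 15 in all, crops included, and the job is handed in when it is done.

Besides the shell and the picture viewer there is one more tool, called after ">>>" by a JSON object that holds its "name" and its "arguments". play_rows: Moves the arm, as the interface text tells. Its arguments: {"type":"object","properties":{"motion":{"type":"array"},"grip_force":{"type":"number"}},"required":["motion"]}

```bash
ls; mkdir -p pics
cat > h.py <<'E'
import numpy as np, cv2
from station import get_obs, camera
from scipy.spatial.transform import Rotation as R
def save(n,im): cv2.imwrite('pics/'+n+'.png',cv2.cvtColor(im,cv2.COLOR_RGB2BGR))
def pose():
    o=get_obs(); T=np.eye(4); T[:3,3]=o['ee_pos']; T[:3,:3]=R.from_euler('xyz',o['eef_rot']).as_matrix(); return T
def get(n):
    P=pose(); c=camera(n)
    c['W']=c['T'] if 'T' in c else P@c['T_tool_cam']
    return c
def ray(c,uv):
    uv=np.array(uv,float).reshape(-1,1,2)
    n=cv2.undistortPoints(uv,c['camera_matrix'],np.array(c['D']))[:,0]
    d=np.c_[n[:,0],-n[:,1],-np.ones(len(n))]
    return c['W'][:3,3], d@c['W'][:3,:3].T
def onz(c,uv,z):
    o,d=ray(c,uv); return o+d*((z-o[2])/d[:,2])[:,None]
def cloud(c):
    h,w=c['z_map'].shape; u,v=np.meshgrid(np.arange(w),np.arange(h))
    o,d=ray(c,np.stack([u,v],-1).reshape(-1,2))
    return (o+d*c['z_map'].reshape(-1,1)).reshape(h,w,3)
def px(c,p):
    p=np.atleast_2d(p); q=(p-c['W'][:3,3])@c['W'][:3,:3]
    q=q*[1,-1,-1]
    return cv2.projectPoints(q,np.zeros(3),np.zeros(3),c['camera_matrix'],np.array(c['D']))[0][:,0]
def meet(c1,u1,c2,u2):
    o1,d1=ray(c1,u1);o2,d2=ray(c2,u2);d1=d1[0];d2=d2[0]
    s=np.linalg.lstsq(np.c_[d1,-d2],o2-o1,rcond=None)[0]
    a=o1+s[0]*d1;b=o2+s[1]*d2
    return (a+b)/2,np.linalg.norm(a-b)
def move(p,Rm=None,T=None):
    """row numbers for target pose"""
    T=pose() if T is None else T
    s=T[:3,:3].T@(np.array(p)-T[:3,3])/.25
    r=np.zeros(3) if Rm is None else R.from_matrix(T[:3,:3].T@Rm).as_rotvec()/(2*np.pi)
    return np.round(np.r_[s,r],4)
E
python3 - <<'E'
from h import *
print(get_obs())
for n in ['scene','top','wrist']:
    c=get(n); save(n+'0',c['frame']); print(n,c['W'].round(3).tolist(),c['camera_matrix'].round(1).tolist(),c['D'],(c['z_map']>0).mean())
E
```

```text
pics
{'time_s': 0.0, 'qpos': array([ 1.10938607e+00,  3.00457174e-01,  1.52159795e+00,  1.08829578e-05,
        1.32071291e+00, -6.66325186e-02]), 'joint_vel': array([ 0.00133845,  0.00205273,  0.00148915, -0.00143447, -0.00045759,
       -0.00013093]), 'tau': array([-7.10666809e-04, -5.31784666e+01, -3.52735770e+01,  7.07986252e-02,
        2.43898766e-02, -5.03134046e-06]), 'ee_pos': array([0.21141765, 0.50742596, 0.18868685]), 'eef_rot': array([-3.14042059e+00, -8.87783081e-05,  2.74681216e+00]), 'force': array([ 0.12379936,  0.29647231, -0.11524554]), 'moment': array([-0.00674095,  0.0007502 ,  0.04351339]), 'grip_force': 0.0, 'grip_width': 0.09407691894570192}
scene [[-0.672, -0.512, 0.536, 1.14], [0.741, -0.458, 0.491, 0.51], [-0.006, 0.727, 0.687, 0.838], [0.0, 0.0, 0.0, 1.0]] [[488.7, 0.0, 320.5], [0.0, 488.7, 195.9], [0.0, 0.0, 1.0]] [-0.09759981  0.          0.          0.          0.        ] 0.9958984375
top [[0.013, 0.99, -0.139, 0.407], [-1.0, 0.013, 0.002, -0.0], [0.003, 0.139, 0.99, 1.444], [0.0, 0.0, 0.0, 1.0]] [[491.8, 0.0, 318.5], [0.0, 491.8, 200.9], [0.0, 0.0, 1.0]] [-0.14983529  0.          0.          0.          0.        ] 0.99634375
wrist [[0.385, -0.891, -0.242, 0.141], [0.923, 0.371, 0.101, 0.537], [-0.0, -0.262, 0.965, 0.384], [0.0, 0.0, 0.0, 1.0]] [[304.3, 0.0, 321.4], [0.0, 304.3, 196.4], [0.0, 0.0, 1.0]] [-0.01893209  0.          0.          0.          0.        ] 0.9960546875
```

View pics/top0.png

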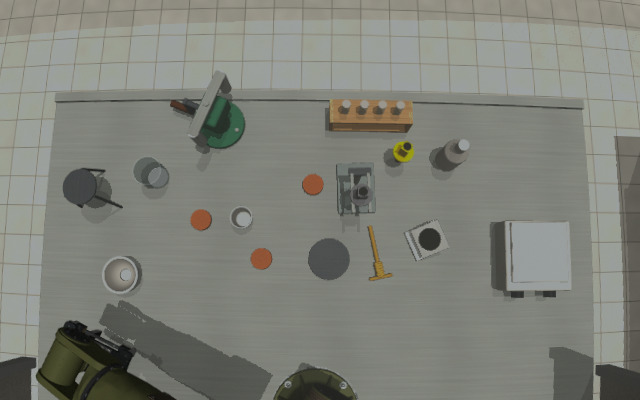

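View pics/scene0.png

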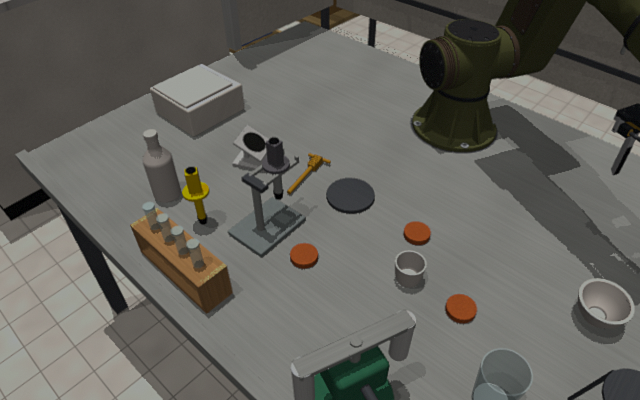

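```bash
cat >> h.py <<'E'
def blobs(c,lo,hi,amin=60):
    m=cv2.inRange(cv2.cvtColor(c['frame'],cv2.COLOR_RGB2HSV),lo,hi)
    n,l,s,ce=cv2.connectedComponentsWithStats(m)
    return [(ce[i],s[i],l==i) for i in range(1,n) if s[i][4]>amin]
E
python3 - <<'E'
from h import *
C={n:get(n) for n in ['top','scene','wrist']}
hsv=lambda c,u,v: cv2.cvtColor(c['frame'],cv2.COLOR_RGB2HSV)[v,u]
t=C['top']; K=cloud(t)
for n,u in dict(disc=(313,184),plate=(329,259),spot=(429,240),cru=(241,217),cruw=(241,209),borer=(376,250)).items(): print(n,hsv(t,*u),K[u[1],u[0]].round(3))
for n,c in C.items():
    k=cloud(c)
    for ce,s,m in blobs(c,(3,150,60),(14,255,255)):
        print(n,ce.round(1),s,onz(c,ce,.016).round(4),np.median(k[m],0).round(4), np.percentile(k[m][:,2],[5,95]).round(3))
# plate ellipse
v=t['frame'].astype(int)
# crops x4
f=t['frame']; a=cv2.resize(f[140:290,285:460],None,fx=4,fy=4,interpolation=cv2.INTER_CUBIC)
save('c_top',a)
f=C['scene']['frame']; a=cv2.resize(f[110:270,140:340],None,fx=4,fy=3.75,interpolation=cv2.INTER_CUBIC); save('c_scene',a[:600,:800])
E
```

```text
disc [ 10 161 141] [0.658 0.014 0.015]
plate [90 10 80] [ 0.438 -0.035  0.011]
spot [38 21 49] [ 0.494 -0.318  0.06 ]
cru [ 90   7 156] [0.558 0.225 0.004]
cruw [23 24 84] [0.579 0.223 0.025]
borer [ 19 145 135] [ 0.466 -0.172  0.015]
top [312.5 184. ] [303 175  20  19 304] [[0.6574 0.0154 0.016 ]] [0.6577 0.0145 0.0146] [0.01  0.019]
top [200.5 219.4] [191 210  20  20 300] [[0.5479 0.3433 0.016 ]] [0.5485 0.3438 0.0144] [0.01  0.019]
top [261.1 258.5] [252 249  20  20 313] [[0.437  0.1613 0.016 ]] [0.4359 0.1615 0.0145] [0.009 0.02 ]
scene [416.8 232.5] [404 222  26  23 459] [[0.4436 0.1668 0.016 ]] [0.4429 0.167  0.0155] [0.008 0.018]
scene [303.5 255. ] [290 244  28  24 522] [[0.663  0.0206 0.016 ]] [0.6634 0.0204 0.0158] [0.008 0.018]
scene [461.  307.9] [446 294  30  29 659] [[0.5536 0.348  0.016 ]] [0.5532 0.3485 0.0154] [0.011 0.018]
wrist [185.  380.8] [177 374  17  12 121] [[0.4216 0.1948 0.016 ]] [0.4254 0.1898 0.0102] [0.003 0.017]
```

View pics/c_scene.png

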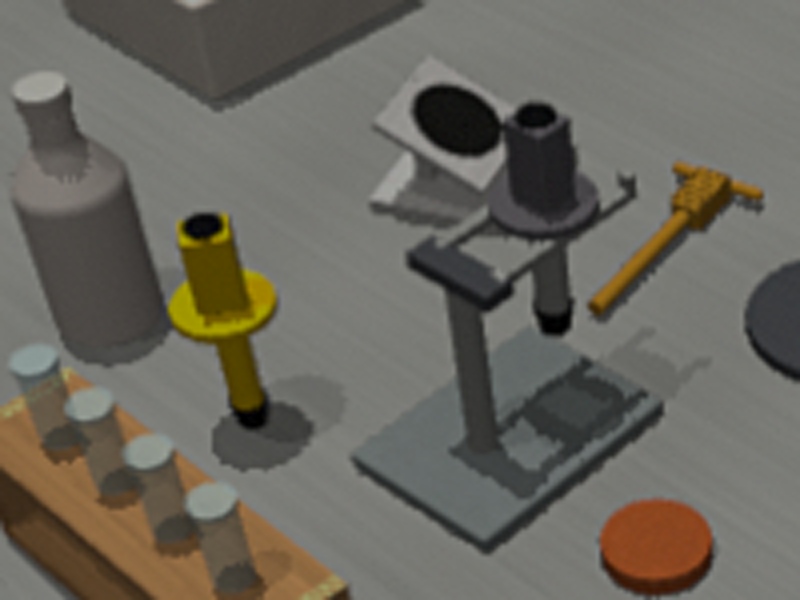

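View pics/c_top.png

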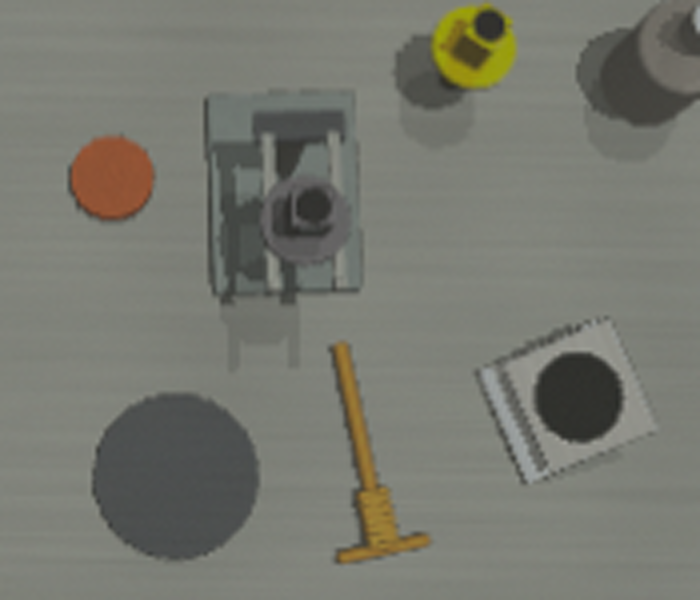

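I see three clay discs, at top-view pixels (313,184), (201,219) and (261,258), and the plate at (329,259). There are two wand shapes: the grey one on the fork at (360,188), which I want, and a yellow decoy at (403,152). The crucible is at (241,217); the bowl at (121,275) and the beaker at (151,173) are decoys. The black spot is at (429,240) and the borer at (378,255). The crops confirm the grey wand is on the fork, with the prongs opening towards the robot.

```bash
cat >> h.py <<'E'
DN=R.from_euler('xyz',[np.pi,0,np.pi/2]).as_matrix()
E
python3 -c "
from h import *
print(move([.44,.06,.26],DN))"
```

```text
[-1.5323e+00 -1.3013e+00 -2.8320e-01 -1.0000e-04  0.0000e+00  1.8720e-01]
```

>>> {"name": "play_rows", "arguments": {"motion": [[[-0.77, -0.65, -0.14, 0, 0, 0.187, 1], [-0.77, -0.65, -0.14, 0, 0, 0.187, 1], [-0.77, -0.65, -0.14, 0, 0, 0.187, 1], [-0.77, -0.65, -0.14, 0, 0, 0.187, 1], [-0.77, -0.65, -0.14, 0, 0, 0.187, 1], [-0.77, -0.65, -0.14, 0, 0, 0.187, 1], [-0.77, -0.65, -0.14, 0, 0, 0.187, 1], [-0.77, -0.65, -0.14, 0, 0, 0.187, 1], [-0.77, -0.65, -0.14, 0, 0, 0.187, 1], [-0.77, -0.65, -0.14, 0, 0, 0.187, 1]]]}}

```text
time_s: 1.3
ee_pos: [0.3267, 0.2837, 0.2242]
eef_rot: [-3.142, -0.0, 1.576]
force: [0.6, -0.5, 0.0]
grip_width: 0.0937
grip_force: 0.0
```

```bash
python3 -c "
from h import *
print(get_obs()['time_s'],pose().round(3).tolist(),move([.44,.06,.26],DN))"
```

```text
1.3 [[-0.005, 1.0, -0.0, 0.327], [1.0, 0.005, 0.0, 0.284], [0.0, -0.0, -1.0, 0.224], [0.0, 0.0, 0.0, 1.0]] [-8.969e-01  4.488e-01 -1.431e-01 -0.000e+00 -0.000e+00  8.000e-04]
```

>>> {"name": "play_rows", "arguments": {"motion": [[[-0.897, 0.449, -0.143, 0, 0, 0.0008, 1], [-0.897, 0.449, -0.143, 0, 0, 0.0008, 1], [-0.897, 0.449, -0.143, 0, 0, 0.0008, 1], [-0.897, 0.449, -0.143, 0, 0, 0.0008, 1], [-0.897, 0.449, -0.143, 0, 0, 0.0008, 1], [-0.897, 0.449, -0.143, 0, 0, 0.0008, 1], [-0.897, 0.449, -0.143, 0, 0, 0.0008, 1]]]}}

```text
time_s: 2.0
ee_pos: [0.4394, 0.0588, 0.2598]
eef_rot: [-3.141, -0.0, 1.567]
force: [-0.1, -0.1, 0.6]
grip_width: 0.0939
grip_force: 0.0
```

Run:
```python
from h import *
c=get('wrist'); save('w1',c['frame']); print(pose()[:3,3])
k=cloud(c)
for ce,s,m in blobs(c,(3,150,60),(14,255,255)): print(ce.round(1),s,onz(c,ce,.016).round(4),np.median(k[m],0).round(4))
for p in ([.437,-.035,.012],[.64,-.11,.16],[.5,-.31,.06],[.56,.22,.055]): print(p,px(c,p))
```

```text
[0.43899911 0.0597871  0.25973088]
[319.5  93.2] [ 298   71   44   45 1552] [[0.4366 0.1626 0.016 ]] [0.4372 0.1628 0.0161]
[465.5 194.7] [ 445  175   42   40 1296] [[0.6547 0.0177 0.016 ]] [0.6547 0.0174 0.0161]
[0.437, -0.035, 0.012] [[320.46067878 227.34113988]]
[0.64, -0.11, 0.16] [[495.64158189 333.12570395]]
[0.5, -0.31, 0.06] [[359.32597927 393.91931685]]
[0.56, 0.22, 0.055] [[421.46788886  40.94733713]]
```

View pics/w1.png

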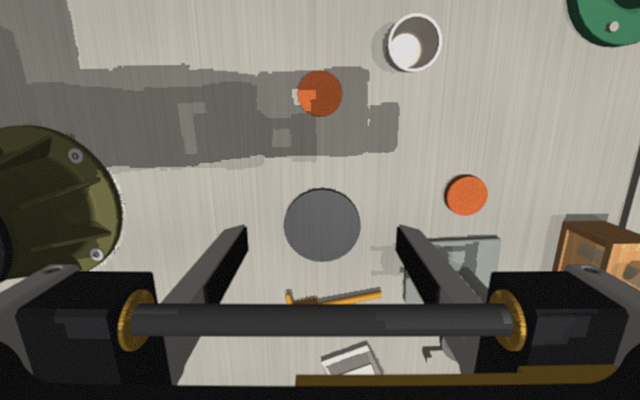

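```bash
cat >> h.py <<'E'
def ell(c,m,win=None):
    m=m.astype(np.uint8)*255
    if win is not None:
        w=np.zeros_like(m); u,v,r=win; w[max(0,v-r):v+r,max(0,u-r):u+r]=255; m=m&w
    m=cv2.morphologyEx(m,cv2.MORPH_CLOSE,np.ones((5,5)))
    cs=max(cv2.findContours(m,cv2.RETR_EXTERNAL,cv2.CHAIN_APPROX_NONE)[0],key=cv2.contourArea)
    e=cv2.fitEllipse(cv2.convexHull(cs)); return np.array(e[0]),np.array(e[1])
def orange(c):
    h=cv2.cvtColor(c['frame'],cv2.COLOR_RGB2HSV); return cv2.inRange(h,(2,110,60),(15,255,255))>0
E
python3 - <<'E'
from h import *
c=get('wrist'); t=get('top')
g=c['frame'].max(2).astype(int); gt=t['frame'].max(2).astype(int)
print(g[226,322],g[226,270],gt[259,329],gt[259,300])
e1=ell(c,g<(int(g[226,322])+int(g[226,270]))//2,(322,226,45)); e2=ell(t,gt<(int(gt[259,329])+int(gt[259,300]))//2,(329,259,28))
print('plate',e1,e2,onz(c,e1[0],.012),onz(t,e2[0],.012),meet(c,e1[0],t,e2[0]))
for a,b in (((320,93),(261,258)),((466,195),(313,184))):
    e1=ell(c,orange(c),a+(30,)); e2=ell(t,orange(t),b+(16,)); print(e1,e2,onz(c,e1[0],.016),onz(t,e2[0],.016),meet(c,e1[0],t,e2[0]))
print(move([.437,.162,.08],DN))
E
```

```text
96 180 80 78
plate (array([322.00149536, 224.73141479]), array([74.42008209, 76.77328491])) (array([304.36697388, 258.41921997]), array([55.16658401, 90.48819733])) [[ 0.43907428 -0.02968619  0.012     ]] [[0.43913258 0.03593474 0.012     ]] (array([0.43718425, 0.03166106, 0.1762366 ]), np.float64(0.00350277610606207))Traceback (most recent call last):
  File "<stdin>", line 8, in <module>
  File "h.py", line 47, in ell
    cs=max(cv2.findContours(m,cv2.RETR_EXTERNAL,cv2.CHAIN_APPROX_NONE)[0],key=cv2.contourArea)
ValueError: max() iterable argument is empty
```

Run:
```python
from h import *
c=get('wrist'); t=get('top')
t['frame']=cv2.cvtColor(cv2.imread('pics/top0.png'),cv2.COLOR_BGR2RGB)
g=c['frame'].max(2).astype(int); gt=t['frame'].max(2).astype(int)
print(gt[259,329],gt[259,300])
e1=ell(c,g<138,(322,226,45)); e2=ell(t,gt<(int(gt[259,329])+int(gt[259,300]))//2,(329,259,28))
print('plate',e1,e2,onz(c,e1[0],.012),onz(t,e2[0],.012),meet(c,e1[0],t,e2[0]))
for a,b in (((320,93),(261,258)),((466,195),(313,184))):
    e1=ell(c,orange(c),a+(30,)); e2=ell(t,orange(t),b+(16,)); print(e1,e2,onz(c,e1[0],.016),onz(t,e2[0],.016),meet(c,e1[0],t,e2[0]))
print(move([.437,.162,.08],DN))
```

```text
78 133
plate (array([321.98440552, 225.21377563]), array([74.34085083, 76.70570374])) (array([328.47833252, 258.4848938 ]), array([41.50632095, 41.82207489])) [[ 0.43896232 -0.02971064  0.012     ]] [[ 0.43987487 -0.03393732  0.012     ]] (array([ 4.39562890e-01, -3.41769425e-02,  1.91738409e-04]), np.float64(0.0011697851046452699))
(array([320.10443115,  94.4425354 ]), array([44.20671082, 45.93153763])) (array([260.89825439, 258.2237854 ]), array([20.55661201, 20.72482109])) [[0.43653534 0.16276716 0.016     ]] [[0.43762167 0.16172072 0.016     ]] (array([0.43714823, 0.16293563, 0.00803567]), np.float64(0.0014302285752862101))
(array([465.75643921, 196.24723816]), array([39.75595474, 42.65660477])) (array([312.634552  , 183.97994995]), array([20.30920219, 20.47514915])) [[0.65495711 0.01757169 0.016     ]] [[0.65753078 0.01513278 0.016     ]] (array([0.65903872, 0.01526772, 0.00763667]), np.float64(0.00011663250936120627))
[ 4.055e-01 -7.800e-03  7.198e-01 -0.000e+00 -0.000e+00 -2.000e-04]
```

>>> {"name": "play_rows", "arguments": {"motion": [[[0.405, -0.008, 0.44, 0, 0, 0, 1], [0.405, -0.008, 0.44, 0, 0, 0, 1], [0.405, -0.008, 0.44, 0, 0, 0, 1], [0.405, -0.008, 0.44, 0, 0, 0, 1], [0.405, -0.008, 0.44, 0, 0, 0, 1]]]}}

```text
time_s: 2.75
ee_pos: [0.4371, 0.1616, 0.15]
eef_rot: [-3.141, 0.0, 1.57]
force: [-0.3, 0.2, -0.0]
grip_width: 0.0937
grip_force: 0.0
```

```bash
cat >> h.py <<'E'
def disc(c,p,z,r=60):
    u=px(c,[p[0],p[1],z])[0].astype(int)
    e=ell(c,orange(c),(u[0],u[1],r)); q=onz(c,e[0],z)[0]
    k=cloud(c)[int(e[0][1])-4:int(e[0][1])+5,int(e[0][0])-4:int(e[0][0])+5,2]
    d=np.linalg.norm(q-c['W'][:3,3]); 
    return q,e,'diam',e[1]*d/304.3*1000,'zmap',np.median(k).round(4)
E
python3 - <<'E'
from h import *
c=get('wrist'); r=disc(c,(.437,.162),.016); print(pose()[:3,3],*r)
print(move([*r[0][:2],.023],DN))
E
```

```text
[0.43778645 0.16104163 0.1508624 ] [0.43669061 0.16393664 0.016     ] (array([321.58605957, 182.7434082 ]), array([54.32393265, 54.74206543])) diam [60.26786566 60.73174906] zmap 0.0163
[ 1.150e-02 -4.900e-03  5.114e-01  2.000e-04 -0.000e+00 -4.000e-04]
```

>>> {"name": "play_rows", "arguments": {"motion": [[[0.006, -0.002, 0.3, 0, 0, 0, 1], [0.006, -0.002, 0.5, 0, 0, 0, 1], [0.006, -0.002, 0.508, 0, 0, 0, 1], [0.006, -0.002, 0.508, 0, 0, 0, 1], [0.006, -0.002, 0.508, 0, 0, 0, -0.2], [0.006, -0.002, 0.508, 0, 0, 0, -1], [0.006, -0.002, 0.508, 0, 0, 0, -1], [0.006, -0.002, 0.508, 0, 0, 0, -1], [0.006, -0.002, 0.508, 0, 0, 0, -1]]], "grip_force": 25}}

```text
time_s: 3.7
ee_pos: [0.4374, 0.1624, 0.0236]
eef_rot: [3.141, -0.0, 1.567]
force: [0.2, -0.2, 0.3]
grip_width: 0.0573
grip_force: 0.0
```

>>> {"name": "play_rows", "arguments": {"motion": [[[0, 0, 0, 0, 0, 0, -1], [0, 0, 0, 0, 0, 0, -1], [0, 0, 0, 0, 0, 0, -1]]]}}

```text
time_s: 4.0
ee_pos: [0.4371, 0.1623, 0.023]
eef_rot: [-3.141, 0.0, 1.567]
force: [-0.7, -0.0, 0.0]
grip_width: 0.0333
grip_force: 0.0
```

Run:
```python
from h import *
c=get('wrist'); save('w2',c['frame']); print(get_obs()['grip_width'],get_obs()['grip_force'])
```

```text
0.029540714715838825 0.0
```

View pics/w2.png

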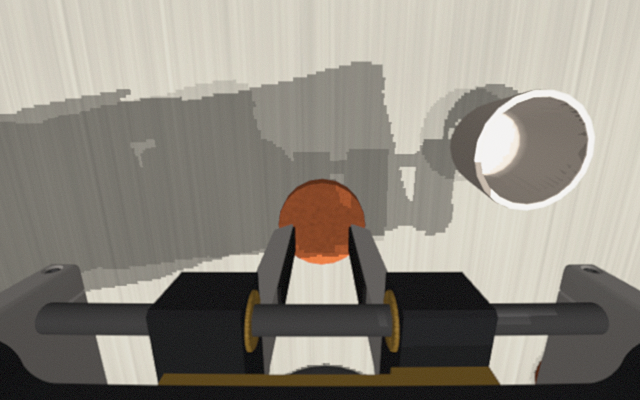

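Run:
```python
from h import *
c=get('wrist'); print(disc(c,(.437,.163),.016),get_obs()['grip_width'],get_obs()['force'])
print(px(c,[[.437,.162,.004],[.437,.162,.016],[.437,.18,.016]]))
k=cloud(c)
for u,v in ((322,215),(322,255),(322,190),(270,238),(290,235),(285,250),(322,320),(300,150),(270,260)): print(u,v,k[v,u].round(4))
```

```text
(array([0.43658901, 0.16504626, 0.016     ]), (array([321.46224976, 221.41671753]), array([84.62677002, 84.93195343])), 'diam', array([59.87573665, 60.0916622 ]), 'zmap', np.float64(0.0161)) 0.025608415381507172 [ 0.65056409 -0.34981376  0.09330832]
[[322.02358795 219.79069429]
 [322.05987188 225.47462526]
 [321.97015129 201.032886  ]]
322 215 [0.437  0.17   0.0165]
322 255 [0.4369 0.1393 0.0163]
322 190 [0.437  0.1879 0.0163]
270 238 [0.3968 0.1461 0.0007]
290 235 [0.4188 0.1721 0.0581]
285 250 [0.4181 0.1716 0.0767]
322 320 [0.4368 0.1891 0.1542]
300 150 [0.4215 0.2135 0.0006]
270 260 [0.4123 0.1717 0.0878]
```

Run:
```python
from h import *
c=get('wrist'); k=cloud(c); T=pose()
print(get_obs()['grip_width'])
save('c3',cv2.resize(c['frame'][160:340,230:430],None,fx=3.5,fy=3.3))
for v in range(222,262,4):
    print(v,[(u,k[v,u].round(3).tolist()) for u in range(284,312,4)])
```

```text
0.020979714307862725
222 [(284, [0.41, 0.165, 0.016]), (288, [0.413, 0.165, 0.016]), (292, [0.416, 0.165, 0.015]), (296, [0.419, 0.165, 0.016]), (300, [0.421, 0.165, 0.016]), (304, [0.424, 0.165, 0.016]), (308, [0.427, 0.165, 0.016])]
226 [(284, [0.41, 0.162, 0.017]), (288, [0.413, 0.162, 0.016]), (292, [0.418, 0.171, 0.041]), (296, [0.421, 0.172, 0.043]), (300, [0.421, 0.161, 0.015]), (304, [0.424, 0.162, 0.016]), (308, [0.427, 0.162, 0.016])]
230 [(284, [0.414, 0.172, 0.049]), (288, [0.417, 0.172, 0.049]), (292, [0.419, 0.172, 0.05]), (296, [0.422, 0.172, 0.05]), (300, [0.424, 0.17, 0.045]), (304, [0.424, 0.159, 0.016]), (308, [0.427, 0.159, 0.016])]
234 [(284, [0.415, 0.171, 0.055]), (288, [0.417, 0.172, 0.056]), (292, [0.42, 0.171, 0.054]), (296, [0.422, 0.172, 0.055]), (300, [0.424, 0.17, 0.05]), (304, [0.424, 0.155, 0.016]), (308, [0.427, 0.155, 0.015])]
238 [(284, [0.416, 0.171, 0.061]), (288, [0.418, 0.172, 0.061]), (292, [0.42, 0.171, 0.06]), (296, [0.422, 0.172, 0.061]), (300, [0.424, 0.167, 0.051]), (304, [0.424, 0.152, 0.016]), (308, [0.427, 0.153, 0.017])]
242 [(284, [0.
[... 349 characters left out ...]
]), (304, [0.424, 0.146, 0.016]), (308, [0.427, 0.146, 0.016])]
250 [(284, [0.418, 0.172, 0.076]), (288, [0.42, 0.172, 0.077]), (292, [0.422, 0.171, 0.076]), (296, [0.423, 0.17, 0.074]), (300, [0.424, 0.16, 0.053]), (304, [0.424, 0.143, 0.016]), (308, [0.427, 0.143, 0.017])]
254 [(284, [0.418, 0.171, 0.08]), (288, [0.42, 0.172, 0.081]), (292, [0.422, 0.172, 0.082]), (296, [0.424, 0.17, 0.078]), (300, [0.424, 0.159, 0.054]), (304, [0.424, 0.14, 0.016]), (308, [0.427, 0.14, 0.016])]
258 [(284, [0.419, 0.172, 0.086]), (288, [0.421, 0.172, 0.086]), (292, [0.437, 0.238, 0.219]), (296, [0.424, 0.169, 0.081]), (300, [0.424, 0.156, 0.054]), (304, [0.424, 0.137, 0.016]), (308, [0.427, 0.137, 0.016])]
```

View pics/c3.png

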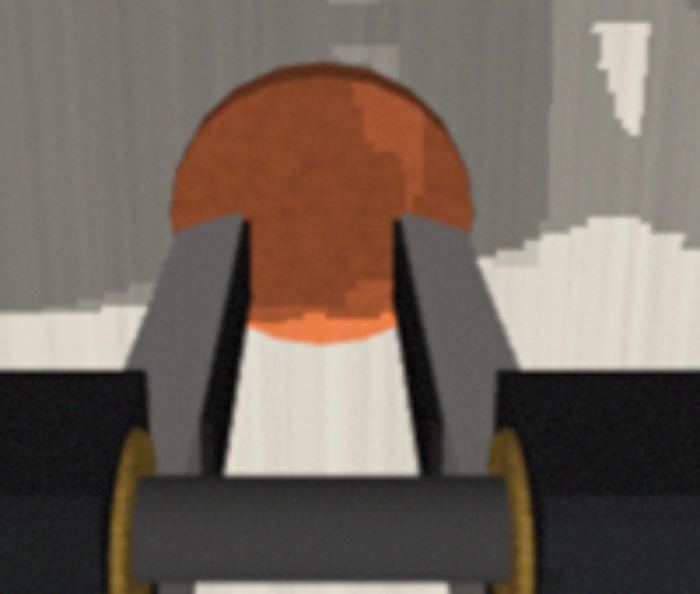

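>>> {"name": "play_rows", "arguments": {"motion": [[[0, 0, 0, 0, 0, 0, 1], [0, 0, 0, 0, 0, 0, 1], [0, 0, 0, 0, 0, 0, 1], [0, 0, 0, 0, 0, 0, 1], [0, 0, 0, 0, 0, 0, 1], [0, 0, 0, 0, 0, 0, 1], [0, 0, 0, 0, 0, 0, 1], [0, 0, 0, 0, 0, 0, 1], [0, 0, 0, 0, 0, 0, 1]]]}}

```text
time_s: 5.05
ee_pos: [0.4371, 0.1623, 0.023]
eef_rot: [3.142, 0.0, 1.567]
force: [-0.6, -0.5, -0.6]
grip_width: 0.0901
grip_force: 0.0
```

Run:
```python
from h import *
c=get('wrist'); k=cloud(c); T=pose()
print(get_obs()['grip_width'],T[:3,3])
f=(k[...,2]>.026)&(k[...,2]<.12)
for sgn,sl in (('L',np.s_[150:262,150:320]),('R',np.s_[150:262,320:500])):
    q=k[sl][f[sl]]; i=np.argsort(q[:,2])[:12]; print(sgn,q[i].round(3).tolist())
```

```text
0.0930462681799768 [0.43712227 0.16226986 0.02300645]
L [[0.391, 0.166, 0.039], [0.389, 0.172, 0.039], [0.391, 0.166, 0.039], [0.39, 0.172, 0.039], [0.391, 0.156, 0.039], [0.391, 0.165, 0.04], [0.39, 0.171, 0.04], [0.392, 0.157, 0.04], [0.391, 0.17, 0.04], [0.392, 0.167, 0.04], [0.392, 0.155, 0.04], [0.392, 0.157, 0.04]]
R [[0.523, 0.214, 0.026], [0.546, 0.193, 0.026], [0.529, 0.2, 0.026], [0.523, 0.212, 0.026], [0.524, 0.208, 0.026], [0.523, 0.21, 0.026], [0.526, 0.205, 0.026], [0.524, 0.209, 0.026], [0.552, 0.193, 0.026], [0.524, 0.211, 0.026], [0.547, 0.193, 0.026], [0.529, 0.199, 0.026]]
```

The fingertips show at z = 0.040 with the TCP reported at 0.023, so they stand about 18 mm behind the reported TCP rather than ahead of it. I'll go lower in stages and watch the force.

>>> {"name": "play_rows", "arguments": {"motion": [[[0, 0, 0.08, 0, 0, 0, 1], [0, 0, 0.08, 0, 0, 0, 1], [0, 0, 0.08, 0, 0, 0, 1]]]}}

```text
time_s: 5.4
ee_pos: [0.437, 0.1622, 0.0031]
eef_rot: [-3.141, 0.0, 1.567]
force: [-0.7, 0.3, 0.2]
grip_width: 0.094
grip_force: 0.0
```

Run:
```python
from h import *
c=get('wrist'); k=cloud(c); T=pose()
print(get_obs()['force'],T[:3,3])
q=k[150:262,200:300].reshape(-1,3); q=q[(abs(q[:,0]-.39)<.006)&(abs(q[:,1]-.163)<.012)&(q[:,2]>.005)]; print(q[np.argsort(q[:,2])[:12]].round(3).tolist())
print(disc(c,(.437,.163),.016))
```

```text
[ 0.23745432 -0.82729821  0.11042253] [0.43730704 0.16232609 0.00349105]
[[0.388, 0.172, 0.019], [0.388, 0.171, 0.019], [0.389, 0.155, 0.019], [0.389, 0.154, 0.019], [0.389, 0.165, 0.02], [0.389, 0.164, 0.02], [0.389, 0.163, 0.02], [0.387, 0.172, 0.02], [0.389, 0.161, 0.02], [0.388, 0.171, 0.02], [0.389, 0.159, 0.02], [0.39, 0.156, 0.02]]
(array([0.43642755, 0.16532865, 0.016     ]), (array([321.41204834, 231.46632385]), array([92.4491806 , 93.75765228])), 'diam', array([59.73053383, 60.57592491]), 'zmap', np.float64(0.0161))
```

>>> {"name": "play_rows", "arguments": {"motion": [[[0.006, 0, 0.056, 0, 0, 0, 1], [0.006, 0, 0.056, 0, 0, 0, 1], [0.006, 0, 0.056, 0, 0, 0, -1], [0.006, 0, 0.056, 0, 0, 0, -1], [0.006, 0, 0.056, 0, 0, 0, -1], [0.006, 0, 0.056, 0, 0, 0, -1], [0.006, 0, 0.056, 0, 0, 0, -1], [0.006, 0, 0.056, 0, 0, 0, -1], [0.006, 0, 0.056, 0, 0, 0, -1]]], "grip_force": 25}}

```text
time_s: 6.35
ee_pos: [0.4373, 0.1638, -0.0108]
eef_rot: [3.141, -0.0, 1.567]
force: [-1.2, -1.3, 5.6]
grip_width: 0.0614
grip_force: 25.0
```

>>> {"name": "play_rows", "arguments": {"motion": [[[0, 0, -0.2, 0, 0, 0, -1], [0, 0, -0.4, 0, 0, 0, -1], [-0.1, 0, -0.6, 0, 0, 0, -1], [-0.3, 0, -0.74, 0, 0, 0, -1], [-0.5, 0, -0.84, 0, 0, 0, -1], [-0.7, 0, -0.84, 0, 0, 0, -1], [-0.9, 0, -0.84, 0, 0, 0, -1], [-0.98, 0, -0.84, 0, 0, 0, -1], [-0.98, 0, -0.84, 0, 0, 0, -1]]]}}

```text
time_s: 7.25
ee_pos: [0.4358, -0.0848, 0.1989]
eef_rot: [-3.141, 0.001, 1.562]
force: [-0.1, -0.3, -1.2]
grip_width: 0.0611
grip_force: 25.0
```

>>> {"name": "play_rows", "arguments": {"motion": [[[-0.1, 0, 0, 0, 0, 0, -1], [-0.2, 0, 0, 0, 0, 0, -1], [-0.2, 0, 0, 0, 0, 0, -1], [-0.2, 0, 0, 0, 0, 0, -1]]]}}

```text
time_s: 7.65
ee_pos: [0.4359, -0.1307, 0.1987]
eef_rot: [-3.141, -0.0, 1.566]
force: [0.2, -0.1, -0.7]
grip_width: 0.0615
grip_force: 25.0
```

```bash
cat >> h.py <<'E'
def plate(c,p=(.439,-.03),r=75,thr=138):
    u=px(c,[p[0],p[1],.012])[0].astype(int); g=c['frame'].max(2)
    e=ell(c,g<thr,(u[0],u[1],r)); return onz(c,e[0],.012)[0],e,u
E
python3 - <<'E'
from h import *
c=get('wrist'); save('w4',c['frame']); print(get_obs()['grip_width'],pose()[:3,3]); print(plate(c))
h=cv2.cvtColor(c['frame'],cv2.COLOR_RGB2HSV); u=plate(c)[2]; print(h[u[1],u[0]],h[u[1],u[0]-70])
E
```

```text
0.06136408194908931 [ 0.43591555 -0.13036173  0.19878538]
(array([ 0.41221242, -0.0368437 ,  0.012     ]), (array([301.8538208 ,  98.89518738]), array([132.77912903, 220.57351685])), array([324,  92]))
[60  4 71] [ 27  20 113]
```

View pics/w4.png

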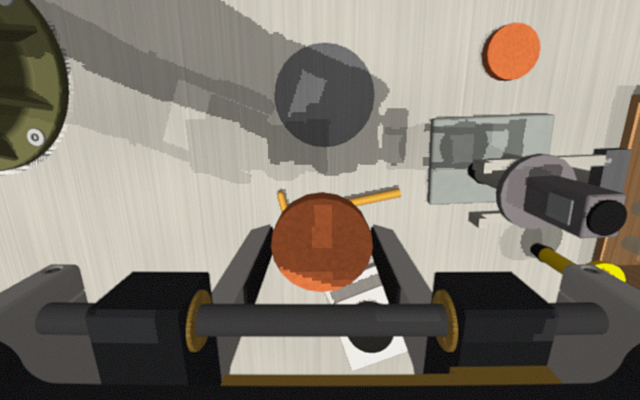

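```bash
cat >> h.py <<'E'
def plate(c,p=(.439,-.03),r=75):
    u=px(c,[p[0],p[1],.012])[0].astype(int); f=cv2.GaussianBlur(c['frame'],(5,5),0).astype(float)
    e=ell(c,(f[...,2]>.96*f[...,0])&(f[...,0]<150),(u[0],u[1],r)); return onz(c,e[0],.012)[0],e,u
def held(c,uv=(322,242),r=62):
    e=ell(c,orange(c),(*uv,r)); k=cloud(c); v,u=int(e[0][1]),int(e[0][0])
    z=np.median(k[v-12:v+13,u-12:u+13,2]); q=onz(c,e[0],z)[0]; T=pose()
    return q,(T[:3,:3].T@(q-T[:3,3])).round(4),e
E
python3 - <<'E'
from h import *
c=get('wrist'); 
p=plate(c); print(p); q=held(c); print(q)
d=p[0]-q[0]; print('need world shift',d)
k=cloud(c); print('plate z',np.median(k[85:105,310:340,2]))
print(move(pose()[:3,3]+[d[0],d[1],0],DN))
E
```

```text
(array([ 0.43884229, -0.03191933,  0.012     ]), (array([324.01599121,  94.74372101]), array([ 98.01309967, 102.42469788])), array([324,  93]))
(array([ 0.43533435, -0.12859345,  0.22559723]), array([ 0.0016, -0.0006, -0.0267]), (array([321.3421936 , 242.19206238]), array([ 98.37650299, 101.15566254])))
need world shift [ 0.00350793  0.09667413 -0.21359723]
plate z 0.01208135645240227
[ 3.867e-01  1.280e-02  1.000e-04 -0.000e+00 -0.000e+00 -5.000e-04]
```

>>> {"name": "play_rows", "arguments": {"motion": [[[0.2, 0.013, 0.1, 0, 0, 0, -1], [0.387, 0.013, 0.25, 0, 0, 0, -1], [0.387, 0.013, 0.4, 0, 0, 0, -1], [0.387, 0.013, 0.55, 0, 0, 0, -1], [0.387, 0.013, 0.68, 0, 0, 0, -1], [0.387, 0.013, 0.74, 0, 0, 0, -1], [0.387, 0.013, 0.77, 0, 0, 0, -1], [0.387, 0.013, 0.784, 0, 0, 0, -1], [0.387, 0.013, 0.784, 0, 0, 0, -1]]]}}

```text
time_s: 8.65
ee_pos: [0.4399, -0.0342, 0.0034]
eef_rot: [3.141, 0.0, 1.567]
force: [-0.2, -0.3, -0.5]
grip_width: 0.0616
grip_force: 25.0
```

Run:
```python
from h import *
c=get('wrist'); print(held(c,(322,242),62),pose()[:3,3],get_obs()['force'])
```

```text
(array([ 0.43932986, -0.03235723,  0.03025582]), array([ 0.002 , -0.0007, -0.0266]), (array([321.4274292 , 242.04959106]), array([ 99.5353775 , 101.98220825]))) [ 0.44006419 -0.03434784  0.0036958 ] [-0.21726838 -0.05869017 -1.01099804]
```

>>> {"name": "play_rows", "arguments": {"motion": [[[0, 0, 0.008, 0, 0, 0, -1], [0, 0, 0.008, 0, 0, 0, -1], [0, 0, 0.008, 0, 0, 0, 0.7], [0, 0, 0.008, 0, 0, 0, 0.7], [0, 0, 0.008, 0, 0, 0, 0.7], [0, 0, 0.008, 0, 0, 0, 0.7], [0, 0, -0.2, 0, 0, 0, 1], [0, 0, -0.4, 0, 0, 0, 1], [0, 0, -0.6, 0, 0, 0, 1], [0, 0, -0.6, 0, 0, 0, 1]]]}}

```text
time_s: 9.7
ee_pos: [0.442, -0.0348, 0.1589]
eef_rot: [3.132, 0.001, 1.567]
force: [0.9, -0.8, -0.1]
grip_width: 0.0937
grip_force: 0.0
```

Run:
```python
from h import *
c=get('wrist'); T=pose();print(T[:3,3],get_obs()['grip_width'])
print(disc(c,(.439,-.032),.028,45)); print(plate(c,r=80))
print(move([.657,.017,.15],DN))
c=get('top'); print([ (b[0].round(1),onz(c,b[0],.016).round(4)) for b in blobs(c,(2,110,60),(15,255,255))])
```

```text
[ 0.4409524  -0.03469607  0.15600993] 0.09408172037562025
(array([ 0.43918266, -0.03432248,  0.028     ]), (array([318.162323  , 184.86349487]), array([55.41969299, 55.9103241 ])), 'diam', array([60.99820365, 61.53822136]), 'zmap', np.float64(0.0281))
(array([ 0.43874135, -0.03116194,  0.012     ]), (array([317.7661438 , 179.03283691]), array([100.0141983 , 101.73638153])), array([317, 178]))
[ 2.102e-01  8.632e-01  2.890e-02  9.000e-04  2.000e-04 -6.000e-04]
[(array([312.6, 184. ]), array([[0.6575, 0.0152, 0.016 ]])), (array([200.4, 219.3]), array([[0.548 , 0.3437, 0.016 ]]))]
```

>>> {"name": "play_rows", "arguments": {"motion": [[[0.04, 0.16, 0.03, 0, 0, 0, 1], [0.08, 0.33, 0.03, 0, 0, 0, 1], [0.12, 0.5, 0.03, 0, 0, 0, 1], [0.16, 0.68, 0.03, 0, 0, 0, 1], [0.206, 0.86, 0.03, 0, 0, 0, 1], [0.206, 0.863, 0.03, 0, 0, 0, 1], [0.206, 0.863, 0.03, 0, 0, 0, 1]]]}}

```text
time_s: 10.5
ee_pos: [0.6548, 0.0163, 0.1422]
eef_rot: [-3.137, -0.0, 1.567]
force: [-1.2, -0.8, -0.5]
grip_width: 0.0939
grip_force: 0.0
```

Run:
```python
from h import *
c=get('wrist'); T=pose();print(T[:3,3],get_obs()['eef_rot'])
r=disc(c,(.657,.017),.016,45);print(r)
print(move([r[0][0]+.0003,r[0][1]-.0015,-.011],DN))
k=cloud(c); u=px(c,[.657,-.05,.0])[0].astype(int); 
for y in (-.02,-.03,-.04,-.05,-.06): u=px(c,[.657,y,.005])[0].astype(int); print(y,k[u[1],u[0]].round(3))
```

```text
[0.65448653 0.01605884 0.14342843] [-3.13832432e+00 -1.44124434e-05  1.56687329e+00]
(array([0.65759139, 0.0170461 , 0.016     ]), (array([324.96228027, 185.79837036]), array([55.57416534, 55.74158096])), 'diam', array([60.33824593, 60.52001321]), 'zmap', np.float64(0.0159))
[-2.000e-03  1.560e-02  6.177e-01 -5.000e-04 -0.000e+00 -6.000e-04]
-0.02 [ 0.657 -0.021 -0.001]
-0.03 [ 0.657 -0.031  0.   ]
-0.04 [ 0.657 -0.042  0.   ]
-0.05 [ 0.657 -0.052 -0.   ]
-0.06 [ 0.656 -0.056  0.011]
```

>>> {"name": "play_rows", "arguments": {"motion": [[[0, 0.014, 0.2, 0, 0, 0, 1], [0, 0.014, 0.4, 0, 0, 0, 1], [0, 0.014, 0.56, 0, 0, 0, 1], [0, 0.014, 0.617, 0, 0, 0, 1], [0, 0.014, 0.617, 0, 0, 0, 1], [0, 0.014, 0.617, 0, 0, 0, -1], [0, 0.014, 0.617, 0, 0, 0, -1], [0, 0.014, 0.617, 0, 0, 0, -1], [0, 0.014, 0.617, 0, 0, 0, -1], [0, 0.014, 0.617, 0, 0, 0, -1]]]}}

```text
time_s: 11.55
ee_pos: [0.6593, 0.0161, -0.0079]
eef_rot: [3.141, 0.0, 1.567]
force: [-1.4, 0.8, 4.5]
grip_width: 0.0612
grip_force: 25.0
```

>>> {"name": "play_rows", "arguments": {"motion": [[[0, 0, 0, 0, 0, 0, -1], [0, 0, 0, 0, 0, 0, -1], [0, 0, 0, 0, 0, 0, -1]]]}}

```text
time_s: 11.85
ee_pos: [0.6593, 0.0161, -0.0079]
eef_rot: [3.141, 0.0, 1.567]
force: [-2.1, -0.6, 5.5]
grip_width: 0.0613
grip_force: 25.0
```

>>> {"name": "play_rows", "arguments": {"motion": [[[0, 0, -0.2, 0, 0, 0, -1], [0, 0, -0.4, 0, 0, 0, -1], [0, -0.1, -0.56, 0, 0, 0, -1], [-0.02, -0.27, -0.63, 0, 0, 0, -1], [-0.06, -0.44, -0.63, 0, 0, 0, -1], [-0.1, -0.61, -0.63, 0, 0, 0, -1], [-0.16, -0.77, -0.63, 0, 0, 0, -1], [-0.196, -0.877, -0.63, 0, 0, 0, -1], [-0.196, -0.877, -0.63, 0, 0, 0, -1], [-0.196, -0.877, -0.63, 0, 0, 0, -1]]]}}

```text
time_s: 12.85
ee_pos: [0.44, -0.0321, 0.1493]
eef_rot: [3.14, 0.0, 1.566]
force: [-0.2, -0.4, -1.4]
grip_width: 0.0609
grip_force: 25.0
```

Run:
```python
from h import *
c=get('wrist'); T=pose();print(T[:3,3],get_obs()['grip_width'])
q=held(c); print(q); b=q[0][2]-.016-T[2,3]; print('bottom rel',b)
d=np.array([.4389,-.0325])-q[0][:2]; print(d, move([*(T[:2,3]+d),.028-b+.001],DN))
```

```text
[ 0.44035014 -0.0319251   0.1490563 ] 0.06133399016823455
(array([ 0.43888384, -0.02441382,  0.17337415]), array([ 0.0075, -0.0015, -0.0243]), (array([320.50488281, 231.30015564]), array([100.6940155 , 117.98209381])))
bottom rel 0.008317855239803912
[ 1.61621812e-05 -8.08617674e-03] [-3.230e-02 -3.000e-04  5.135e-01  1.000e-04  0.000e+00 -7.000e-04]
```

```bash
sed -i "s/^    e=ell(c,orange(c),(\*uv,r)); k=cloud(c); v,u/    k=cloud(c); e=ell(c,orange(c)\&(k[...,2]>pose()[2,3]+.012),(*uv,r)); v,u/" h.py
python3 - <<'E'
from h import *
c=get('wrist'); T=pose()
q=held(c); print(q); b=q[0][2]-.016-T[2,3]; print('bottom rel',b)
d=np.array([.4389,-.0325])-q[0][:2]; print(d, move([*(T[:2,3]+d),.028-b+.001],DN))
E
```

```text
(array([ 0.43975916, -0.02953736,  0.17317305]), array([ 0.0023, -0.0006, -0.0243]), (array([321.37478638, 239.46437073]), array([97.85346222, 99.15976715])))
bottom rel 0.008344783573298209
[-0.00085916 -0.00296264] [-1.190e-02 -3.600e-03  5.127e-01  1.000e-04  0.000e+00 -6.000e-04]
```

>>> {"name": "play_rows", "arguments": {"motion": [[[-0.012, -0.004, 0.2, 0, 0, 0, -1], [-0.012, -0.004, 0.36, 0, 0, 0, -1], [-0.012, -0.004, 0.45, 0, 0, 0, -1], [-0.012, -0.004, 0.49, 0, 0, 0, -1], [-0.012, -0.004, 0.505, 0, 0, 0, -1], [-0.012, -0.004, 0.513, 0, 0, 0, -1], [-0.012, -0.004, 0.516, 0, 0, 0, -1], [-0.012, -0.004, 0.516, 0, 0, 0, -1]]]}}

```text
time_s: 13.75
ee_pos: [0.4391, -0.035, 0.0205]
eef_rot: [3.14, 0.0, 1.567]
force: [0.5, -0.1, -0.4]
grip_width: 0.0612
grip_force: 25.0
```

>>> {"name": "play_rows", "arguments": {"motion": [[[0, 0, 0, 0, 0, 0, 0.7], [0, 0, 0, 0, 0, 0, 0.7], [0, 0, 0, 0, 0, 0, 0.7], [0, 0, 0, 0, 0, 0, 0.7], [0, 0, -0.2, 0, 0, 0, 1], [0, 0, -0.4, 0, 0, 0, 1], [0, 0, -0.6, 0, 0, 0, 1], [0, 0, -0.6, 0, 0, 0, 1], [0, 0, -0.6, 0, 0, 0, 1]]]}}

```text
time_s: 14.65
ee_pos: [0.4388, -0.035, 0.1703]
eef_rot: [3.14, 0.0, 1.567]
force: [-1.3, 0.4, -1.1]
grip_width: 0.0941
grip_force: 0.0
```

Run:
```python
from h import *
c=get('wrist'); T=pose();print(T[:3,3],get_obs()['grip_width'])
print(disc(c,(.439,-.032),.044,45)); print(plate(c,r=80))
print(move([.548,.343,.18],DN))
c=get('top'); print([ (b[0].round(1),onz(c,b[0],.016).round(4)) for b in blobs(c,(2,110,60),(15,255,255))])
```

```text
[ 0.43823137 -0.0349445   0.16913069] 0.09418728597974009
(array([ 0.43873824, -0.03349136,  0.044     ]), (array([321.60617065, 184.99726868]), array([55.97697449, 58.43964005])), 'diam', array([60.76189136, 63.43506579]), 'zmap', np.float64(0.044))
(array([ 0.43879875, -0.03144332,  0.012     ]), (array([321.57641602, 177.22636414]), array([97.08577728, 98.77837372])), array([321, 176]))
[ 1.5135e+00  4.3300e-01 -4.3600e-02 -1.0000e-04 -0.0000e+00 -6.0000e-04]
[(array([200.4, 219.4]), array([[0.5479, 0.3436, 0.016 ]]))]
```

>>> {"name": "play_rows", "arguments": {"motion": [[[0.19, 0.05, -0.04, 0, 0, 0, 1], [0.38, 0.1, -0.04, 0, 0, 0, 1], [0.57, 0.15, -0.04, 0, 0, 0, 1], [0.75, 0.2, -0.04, 0, 0, 0, 1], [0.93, 0.26, -0.04, 0, 0, 0, 1], [0.98, 0.43, -0.04, 0, 0, 0, 1], [0.98, 0.43, -0.04, 0, 0, 0, 1]]]}}

```text
time_s: 15.45
ee_pos: [0.5487, 0.2112, 0.1757]
eef_rot: [-3.137, 0.002, 1.569]
force: [0.5, -0.6, -1.1]
grip_width: 0.094
grip_force: 0.0
```

>>> {"name": "play_rows", "arguments": {"motion": [[[0.19, 0, 0, 0, 0, 0, 1], [0.38, 0, 0, 0, 0, 0, 1], [0.53, 0, 0.12, 0, 0, 0, 1], [0.53, 0, 0.12, 0, 0, 0, 1], [0.53, 0, 0.12, 0, 0, 0, 1], [0.53, 0, 0.12, 0, 0, 0, 1]]]}}

```text
time_s: 16.05
ee_pos: [0.5478, 0.341, 0.1499]
eef_rot: [-3.142, 0.0, 1.566]
force: [-0.5, -1.1, 0.3]
grip_width: 0.0937
grip_force: 0.0
```

Run:
```python
from h import *
c=get('wrist'); T=pose();print(T[:3,3],get_obs()['eef_rot'])
r=disc(c,(.548,.343),.016,45);print(r)
print(move([r[0][0]+.0003,r[0][1]-.002,-.0085],DN))
```

```text
[0.54803374 0.34091912 0.15041129] [ 3.14093624e+00 -2.20829791e-04  1.56546346e+00]
(array([0.54786078, 0.34660878, 0.016     ]), (array([321.87200928, 179.86322021]), array([54.2795105 , 54.88162231])), 'diam', array([60.09149721, 60.75808024]), 'zmap', np.float64(0.0162))
[ 1.460e-02  0.000e+00  6.356e-01  1.000e-04 -0.000e+00 -8.000e-04]
```

>>> {"name": "play_rows", "arguments": {"motion": [[[0.014, 0, 0.2, 0, 0, 0, 1], [0.014, 0, 0.4, 0, 0, 0, 1], [0.014, 0, 0.57, 0, 0, 0, 1], [0.014, 0, 0.635, 0, 0, 0, 1], [0.014, 0, 0.635, 0, 0, 0, 1], [0.014, 0, 0.635, 0, 0, 0, -1], [0.014, 0, 0.635, 0, 0, 0, -1], [0.014, 0, 0.635, 0, 0, 0, -1], [0.014, 0, 0.635, 0, 0, 0, -1], [0.014, 0, 0.635, 0, 0, 0, -1]]]}}

```text
time_s: 17.1
ee_pos: [0.548, 0.3458, -0.0081]
eef_rot: [3.14, -0.001, 1.567]
force: [-1.9, -0.5, 5.1]
grip_width: 0.0614
grip_force: 25.0
```

>>> {"name": "play_rows", "arguments": {"motion": [[[0, 0, 0, 0, 0, 0, -1], [0, 0, 0, 0, 0, 0, -1], [0, 0, -0.2, 0, 0, 0, -1], [0, 0, -0.4, 0, 0, 0, -1], [0, 0, -0.6, 0, 0, 0, -1], [-0.1, 0, -0.76, 0, 0, 0, -1], [-0.3, 0, -0.76, 0, 0, 0, -1], [-0.5, 0, -0.76, 0, 0, 0, -1], [-0.7, 0, -0.76, 0, 0, 0, -1], [-0.8, 0, -0.76, 0, 0, 0, -1]]]}}

```text
time_s: 18.1
ee_pos: [0.5464, 0.1424, 0.1811]
eef_rot: [-3.142, 0.0, 1.565]
force: [0.1, 0.5, -1.5]
grip_width: 0.0611
grip_force: 25.0
```

Run:
```python
from h import *
c=get('wrist'); T=pose();print(T[:3,3],get_obs()['grip_width'],get_obs()['grip_force'])
print(move([.440,-.034,.175],DN))
# crucible here
k=cloud(c); save('w5',c['frame'])
u=px(c,[.56,.225,.055])[0]; print(u)
```

```text
[0.54670538 0.14043696 0.1811626 ] 0.061272800488017656 24.99855637550354
[-7.008e-01 -4.217e-01  2.540e-02 -0.000e+00  2.000e-04 -1.200e-03]
[334.77978441 107.17481123]
```

>>> {"name": "play_rows", "arguments": {"motion": [[[-0.16, -0.1, 0.02, 0, 0, 0, -1], [-0.32, -0.2, 0.02, 0, 0, 0, -1], [-0.48, -0.3, 0.02, 0, 0, 0, -1], [-0.64, -0.4, 0.02, 0, 0, 0, -1], [-0.7, -0.422, 0.02, 0, 0, 0, -1], [-0.7, -0.422, 0.02, 0, 0, 0, -1], [-0.7, -0.422, 0.02, 0, 0, 0, -1]]]}}

```text
time_s: 18.85
ee_pos: [0.4409, -0.0287, 0.1762]
eef_rot: [3.141, -0.0, 1.566]
force: [1.2, -0.3, -1.7]
grip_width: 0.0611
grip_force: 25.0
```

Run:
```python
from h import *
c=get('wrist'); T=pose();print(T[:3,3],get_obs()['grip_width'])
q=held(c); print(q); b=q[0][2]-.016-T[2,3]; print('bottom rel',b)
d=np.array([.4389,-.0325])-q[0][:2]; print(d, move([*(T[:2,3]+d),.044-b+.0005],DN))
print(plate(c,r=80)[:2])
```

```text
[ 0.44098254 -0.02833575  0.17601059] 0.06113944457430326
(array([ 0.44048682, -0.02625454,  0.20039369]), array([ 0.0021, -0.0005, -0.0244]), (array([321.66436768, 239.43930054]), array([98.33613586, 99.54179382])))
bottom rel 0.008383101407196114
[-0.00158682 -0.00624546] [-0.0251 -0.0063  0.5596  0.     -0.     -0.0006]
(array([ 0.43893843, -0.03124818,  0.012     ]), (array([320.16616821, 181.30900574]), array([94.76098633, 96.4313736 ])))
```

>>> {"name": "play_rows", "arguments": {"motion": [[[-0.025, -0.006, 0.2, 0, 0, 0, -1], [-0.025, -0.006, 0.38, 0, 0, 0, -1], [-0.025, -0.006, 0.48, 0, 0, 0, -1], [-0.025, -0.006, 0.53, 0, 0, 0, -1], [-0.025, -0.006, 0.55, 0, 0, 0, -1], [-0.025, -0.006, 0.559, 0, 0, 0, -1], [-0.025, -0.006, 0.561, 0, 0, 0, -1], [-0.025, -0.006, 0.561, 0, 0, 0, -1]]]}}

```text
time_s: 19.7
ee_pos: [0.4396, -0.0351, 0.0364]
eef_rot: [3.14, 0.0, 1.567]
force: [0.4, 0.0, -0.8]
grip_width: 0.0613
grip_force: 25.0
```

Run:
```python
from h import *
c=get('wrist'); T=pose();print(T[:3,3],held(c),get_obs()['force'])
```

```text
[ 0.43954035 -0.03519424  0.03638433] (array([ 0.43875427, -0.03242197,  0.0606088 ]), array([ 0.0028, -0.0008, -0.0242]), (array([320.99530029, 239.07260132]), array([ 97.93061066, 100.96353149]))) [ 0.0053235   0.07527729 -2.25392112]
```

>>> {"name": "play_rows", "arguments": {"motion": [[[0, 0, 0.002, 0, 0, 0, 0.7], [0, 0, 0.002, 0, 0, 0, 0.7], [0, 0, 0.002, 0, 0, 0, 0.7], [0, 0, 0.002, 0, 0, 0, 0.7], [0, 0, -0.2, 0, 0, 0, 1], [0, 0, -0.4, 0, 0, 0, 1], [0, 0, -0.6, 0, 0, 0, 1], [0, 0, -0.8, 0, 0, 0, 1], [0, 0, -0.9, 0, 0, 0, 1], [0, 0, -0.9, 0, 0, 0, 1]]]}}

```text
time_s: 20.75
ee_pos: [0.4402, -0.0354, 0.2643]
eef_rot: [3.135, 0.001, 1.567]
force: [0.1, -0.3, -0.7]
grip_width: 0.094
grip_force: 0.0
```

Run:
```python
from h import *
c=get('wrist'); T=pose();print(T[:3,3],get_obs()['grip_width'])
print(disc(c,(.439,-.032),.060,40)); print(plate(c,r=80)); save('w6',c['frame'])
t=get('top'); save('top6',t['frame']); s=get('scene'); save('scene6',s['frame'])
for n,x in (('top',t),('scene',s)): print(n,[ (b[0].round(1),b[1],onz(x,b[0],.05).round(4)) for b in blobs(x,(2,110,60),(15,255,255))])
```

```text
[ 0.43947733 -0.03532688  0.26181829] 0.09399868745967191
(array([ 0.43901331, -0.03338116,  0.06      ]), (array([319.92010498, 171.34614563]), array([45.81797409, 48.74745178])), 'diam', array([61.22019089, 65.13444479]), 'zmap', np.float64(0.0603))
(array([ 0.43893324, -0.03171699,  0.012     ]), (array([319.79998779, 164.32977295]), array([77.99603271, 78.55084991])), array([319, 163]))
top []
scene [(array([350. , 185.2]), array([338, 171,  25,  30, 629], dtype=int32), array([[ 0.4514, -0.0256,  0.05  ]])), (array([181.5, 268. ]), array([ 133,  220,   99,   93, 1740], dtype=int32), array([[ 0.876 , -0.1212,  0.05  ]])), (array([208.5, 258.4]), array([200, 244,  21,  29, 164], dtype=int32), array([[ 0.8222, -0.0998,  0.05  ]]))]
```

View pics/scene6.png

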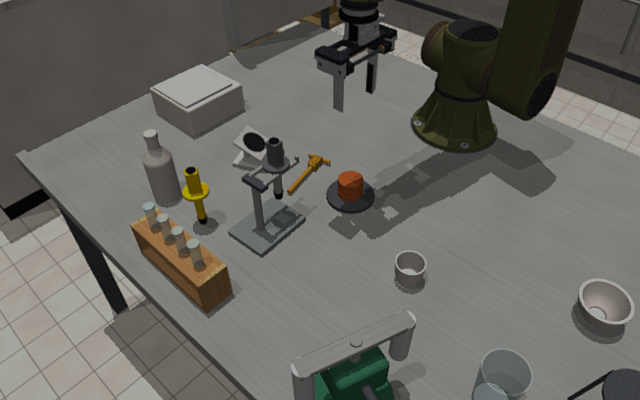

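>>> {"name": "play_rows", "arguments": {"motion": [[[-0.04, 0.06, -0.16, 0, 0, 0, 1], [-0.14, 0.2, -0.16, 0, 0, 0, 1], [-0.24, 0.34, -0.16, 0, 0, 0, 1], [-0.34, 0.48, -0.16, 0, 0, 0, 1], [-0.44, 0.62, -0.16, 0, 0, 0, 1], [-0.5, 0.72, -0.16, 0, 0, 0, 1], [-0.5, 0.72, -0.16, 0, 0, 0, 1], [-0.5, 0.72, -0.16, 0, 0, 0, 1]]]}}

```text
time_s: 21.7
ee_pos: [0.6184, -0.161, 0.2985]
eef_rot: [-3.138, -0.001, 1.567]
force: [-0.3, 0.4, 0.8]
grip_width: 0.0937
grip_force: 0.0
```

Run:
```python
from h import *
c=get('wrist'); save('w7',c['frame']); k=cloud(c); T=pose(); print(T[:3,3])
t=get('top'); s=get('scene')
np.savez('v7.npz',w=c['frame'],W=c['W'],z=c['z_map'])
def rep(n,m): 
    q=k[m]; print(n,len(q),q.mean(0).round(4),q.min(0).round(3),q.max(0).round(3))
roi=(abs(k[...,0]-.645)<.1)&(abs(k[...,1]+.105)<.06)
rep('cap',roi&(k[...,2]>.218)&(k[...,2]<.235)); rep('collar',roi&(abs(k[...,2]-.168)<.0035)); rep('prong',roi&(abs(k[...,2]-.1585)<.003))
```

```text
[ 0.61812718 -0.16063081  0.29950718]
cap 867 [ 0.604  -0.1132  0.2266] [ 0.592 -0.128  0.218] [ 0.616 -0.099  0.23 ]
collar 1645 [ 0.6028 -0.1105  0.1682] [ 0.557 -0.144  0.165] [ 0.633 -0.085  0.171]
prong 1786 [ 0.6471 -0.111   0.16  ] [ 0.559 -0.141  0.156] [ 0.68  -0.081  0.161]
```

View pics/w7.png

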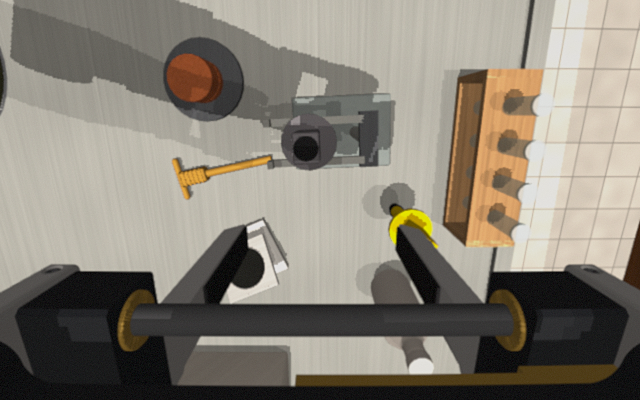

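Run:
```python
from h import *
c=get('wrist'); k=cloud(c); T=pose(); t=get('top'); t['frame']=cv2.cvtColor(cv2.imread('pics/top0.png'),cv2.COLOR_BGR2RGB)
g=c['frame'].max(2); gt=t['frame'].max(2)
e1=ell(c,g<45,(306,148,18)); e2=ell(t,gt<48,(363,191,7)); print(e1,e2,onz(c,e1[0],.228),onz(t,e2[0],.228),meet(c,e1[0],t,e2[0]))
# prongs: near-level points at .16 split by y
q=k[(abs(k[...,2]-.160)<.0035)&(abs(k[...,0]-.60)<.062)&(abs(k[...,1]+.112)<.04)]
for lo,hi in ((-.145,-.124),(-.1,-.078)):
    a=q[(q[:,1]>lo)&(q[:,1]<hi)]; l=cv2.fitLine(a[:,:2].astype(np.float32),cv2.DIST_HUBER,0,.01,.01).ravel(); print(len(a),a.mean(0),a.min(0),a.max(0),np.degrees(np.arctan(l[1]/l[0])),l[3]+l[1]/l[0]*(.604-l[2]))
# handle side face / top edges: fit rect for z>.205
m=((k[...,2]>.2235)&(abs(k[...,0]-.604)<.03)&(abs(k[...,1]+.113)<.03)).astype(np.uint8)
print(cv2.minAreaRect(k[m>0][:,:2].astype(np.float32)*1000))
# collar ring
m=(abs(k[...,2]-.168)<.003)&(abs(k[...,0]-.604)<.04)&(abs(k[...,1]+.113)<.04)
print(cv2.minEnclosingCircle(k[m][:,:2].astype(np.float32)))
# ref plane
q=k[(abs(k[...,0]-.5)<.07)&(abs(k[...,1]+.318)<.07)&(k[...,2]>.03)&(k[...,2]<.095)]
print(len(q)); cen=np.median(q,0); u,s,v=np.linalg.svd(q-cen,full_matrices=False); print(cen,v[2],s)
```

```text
Traceback (most recent call last):
  File "h.py", line 47, in ell
    cs=max(cv2.findContours(m,cv2.RETR_EXTERNAL,cv2.CHAIN_APPROX_NONE)[0],key=cv2.contourArea)
ValueError: max() iterable argument is empty
```

Run:
```python
from h import *
c=get('wrist'); k=cloud(c); T=pose(); t=get('top'); t['frame']=cv2.cvtColor(cv2.imread('pics/top0.png'),cv2.COLOR_BGR2RGB)
g=c['frame'].max(2); gt=t['frame'].max(2)
print(g[148,306],gt[186:196,357:369].min(), g[148,285:330:3])
e1=ell(c,g<g[148,306]+12,(306,148,18)); e2=ell(t,gt<gt[184:198,355:371].min()+12,(363,191,7)); print(e1,e2,onz(c,e1[0],.228),onz(t,e2[0],.228),meet(c,e1[0],t,e2[0]))
q=k[(abs(k[...,2]-.160)<.0035)&(abs(k[...,0]-.60)<.062)&(abs(k[...,1]+.112)<.04)]
for lo,hi in ((-.145,-.124),(-.1,-.078)):
    a=q[(q[:,1]>lo)&(q[:,1]<hi)]; l=cv2.fitLine(a[:,:2].astype(np.float32),cv2.DIST_HUBER,0,.01,.01).ravel(); print(len(a),a.mean(0),a.min(0),a.max(0),np.degrees(np.arctan(l[1]/l[0])),l[3]+l[1]/l[0]*(.604-l[2]))
m=((k[...,2]>.2235)&(abs(k[...,0]-.604)<.03)&(abs(k[...,1]+.113)<.03)).astype(np.uint8)
print(cv2.minAreaRect(k[m>0][:,:2].astype(np.float32)*1000))
m=(abs(k[...,2]-.168)<.003)&(abs(k[...,0]-.604)<.04)&(abs(k[...,1]+.113)<.04)
print(cv2.minEnclosingCircle(k[m][:,:2].astype(np.float32)))
q=k[(abs(k[...,0]-.5)<.07)&(abs(k[...,1]+.318)<.07)&(k[...,2]>.03)&(k[...,2]<.095)]
print(len(q)); cen=np.median(q,0); u,s,v=np.linalg.svd(q-cen,full_matrices=False); print(cen,v[2],s)
```

```text
20 48 [78 73 74 24 19 22 15 20 18 19 18 34 76 69 73]
(array([305.36126709, 148.46740723]), array([23.1363945 , 23.48471069])) (array([361.18942261, 193.28845215]), array([12.0795536 , 13.06677628])) [[ 0.60376458 -0.11371501  0.228     ]] [[ 0.59836196 -0.10914184  0.228     ]] (array([ 0.60233315, -0.11375179,  0.20447176]), np.float64(0.005014935136167526))
398 [ 0.62240468 -0.13502381  0.15998715] [ 0.55913751 -0.14141354  0.15696596] [ 0.6619669  -0.1240388   0.16224159] 2.600042 -0.13585956
471 [ 0.62178726 -0.09097079  0.16008197] [ 0.5624655  -0.09923249  0.1567105 ] [ 0.66194316 -0.08147392  0.16331888] 2.0046914 -0.09159339
((604.062255859375, -113.74608612060547), (58.38262939453125, 59.98779296875), 89.84583282470703)
((0.5961699485778809, -0.118809774518013), 0.03890999034047127)
1929
[ 0.51059403 -0.32490889  0.06787192] [-0.18333825  0.46002699  0.86877054] [1.18507432 0.75243622 0.06669084]
```

```bash
cat >> h.py <<'E'
DW=R.from_euler('xyz',[np.pi,0,np.pi/2+.04]).as_matrix()
E
python3 -c "
from h import *
print(pose()[:3,3],move([.604,-.1142,.159],DW))"
```

```text
[ 0.61833636 -0.16061322  0.30129333] [ 1.856e-01 -5.840e-02  5.691e-01  1.000e-04  0.000e+00 -6.900e-03]
```

>>> {"name": "play_rows", "arguments": {"motion": [[[0.1, -0.058, 0, 0, 0, -0.007, 1], [0.182, -0.058, 0, 0, 0, -0.007, 1], [0.182, -0.058, 0.1, 0, 0, -0.007, 1], [0.182, -0.058, 0.26, 0, 0, -0.007, 1], [0.182, -0.058, 0.4, 0, 0, -0.007, 1], [0.182, -0.058, 0.5, 0, 0, -0.007, 1], [0.182, -0.058, 0.5, 0, 0, -0.007, 1]]]}}

```text
time_s: 22.75
ee_pos: [0.6027, -0.1149, 0.1726]
eef_rot: [-3.136, -0.002, 1.611]
force: [-0.0, 0.5, -0.0]
grip_width: 0.0938
grip_force: 0.0
```

Run:
```python
from h import *
c=get('wrist'); k=cloud(c);T=pose(); print(T[:3,3],get_obs()['eef_rot'],get_obs()['force'])
m=(k[...,2]>.222)&(k[...,2]<.232)&(abs(k[...,0]-.604)<.03)&(abs(k[...,1]+.113)<.03)
q=k[m]; q=q[q[:,2]>np.median(q[:,2])-.003]; print(len(q),q.mean(0),q.min(0),q.max(0))
f=k[(abs(k[...,0]-.557)<.012)&(abs(k[...,1]+.107)<.02)&(k[...,2]>.18)]; print(len(f), f.min(0) if len(f) else '')
print(move([.604,-.115,.159],DW))
```

```text
[ 0.60377179 -0.1151787   0.17532596] [-3.13979808e+00 -5.40053878e-04  1.61089744e+00] [-0.48502814 -0.23121199 -0.09943692]
1914 [ 0.60374663 -0.11237276  0.22724137] [ 0.59201571 -0.1277696   0.22451111] [ 0.61588332 -0.09990033  0.23017958]
13474 [ 0.5450004  -0.12696971  0.18863268]
[ 0.0006  0.0011  0.0653 -0.0003 -0.0001  0.    ]
```

>>> {"name": "play_rows", "arguments": {"motion": [[[0.002, 0.001, 0.04, 0, 0, 0, 1], [0.002, 0.001, 0.064, 0, 0, 0, 1], [0.002, 0.001, 0.064, 0, 0, 0, -1], [0.002, 0.001, 0.064, 0, 0, 0, -1], [0.002, 0.001, 0.064, 0, 0, 0, -1], [0.002, 0.001, 0.064, 0, 0, 0, -1], [0.002, 0.001, 0.064, 0, 0, 0, -1], [0.002, 0.001, 0.064, 0, 0, 0, -1], [0.002, 0.001, 0.064, 0, 0, 0, -1], [0.002, 0.001, 0.064, 0, 0, 0, -1]]], "grip_force": 50}}

```text
time_s: 23.8
ee_pos: [0.6045, -0.1149, 0.1598]
eef_rot: [3.142, 0.0, 1.611]
force: [-0.1, -0.1, -0.5]
grip_width: 0.0333
grip_force: 0.0
```

>>> {"name": "play_rows", "arguments": {"motion": [[[0, 0, 0, 0, 0, 0, -1], [0, 0, 0, 0, 0, 0, -1], [0, 0, 0, 0, 0, 0, -1]]]}}

```text
time_s: 24.1
ee_pos: [0.6045, -0.1149, 0.1597]
eef_rot: [-3.142, -0.0, 1.611]
force: [-0.1, -0.4, -0.3]
grip_width: 0.0235
grip_force: 50.0
```

>>> {"name": "play_rows", "arguments": {"motion": [[[0, 0, -0.06, 0, 0, 0, -1], [0, 0, -0.16, 0, 0, 0, -1], [0, 0, -0.28, 0, 0, 0, -1], [0, 0, -0.4, 0, 0, 0, -1], [0, 0, -0.5, 0, 0, 0, -1], [0, 0, -0.52, 0, 0, 0, -1], [0, 0, -0.52, 0, 0, 0, -1]]]}}

```text
time_s: 24.8
ee_pos: [0.6046, -0.1149, 0.2895]
eef_rot: [3.141, 0.0, 1.611]
force: [-0.1, 0.1, -2.4]
grip_width: 0.0243
grip_force: 50.0
```

Run:
```python
from h import *
c=get('wrist'); w=np.load('v7.npz'); c2=dict(c); c2['W']=w['W'];c2['frame']=w['w'];c2['z_map']=w['z']
t=get('top'); t['frame']=cv2.cvtColor(cv2.imread('pics/top0.png'),cv2.COLOR_BGR2RGB)
g=t['frame'].max(2); e=ell(t,g<75,(429,240,16)); k=cloud(t)
tt=dict(t); print(e,onz(t,e[0],.06))
# initial scene spot
s=get('scene'); gs=s['frame'].max(2); u=px(s,[.494,-.318,.06])[0].astype(int); e3=ell(s,gs<60,(u[0],u[1],18)); print(u,e3,meet(t,e[0],s,e3[0]))
K=cloud(s); ks=cloud(c2); print(onz(s,e3[0],.06))
for nm,kk,uv in (('scene',K,e3[0]),('wrist7',ks,px(c2,[.494,-.318,.06])[0])):
    q=kk[int(uv[1])-9:int(uv[1])+10,int(uv[0])-9:int(uv[0])+10].reshape(-1,3); q=q[(q[:,2]>.03)&(q[:,2]<.09)]
    cen=q.mean(0); v=np.linalg.svd(q-cen)[2] if len(q)<2000 else 0; n=v[2]*np.sign(v[2][2]); print(nm,uv,len(q),cen,n,np.degrees(np.arccos(n[2])),np.degrees(np.arctan2(n[1],n[0])))
T=pose(); print(T[:3,3],get_obs()['grip_width'])
save('scene8',s['frame'])
```

```text
(array([429.16958618, 238.81466675]), array([20.93409348, 21.6162281 ])) [[ 0.49691562 -0.31808837  0.06      ]]
[254 140] (array([253.79328918, 141.76704407]), array([16.14919853, 23.07394791])) (array([ 0.49678728, -0.31813869,  0.05876286]), np.float64(0.0006129540065998536))
[[ 0.49765741 -0.31653769  0.06      ]]
scene [253.79328918 141.76704407] 351 [ 0.49862519 -0.31914941  0.06113833] [-0.20385677  0.42345182  0.88268396] 28.032157668103387 115.70693964845687
wrist7 [243.99558102 267.32479979] 257 [ 0.49662379 -0.31854937  0.0617365 ] [-0.20684208  0.46118428  0.86285886] 30.360892853528945 114.15633088455513
[ 0.60412225 -0.11482888  0.28783374] 0.0239563356580198
```

View pics/scene8.png

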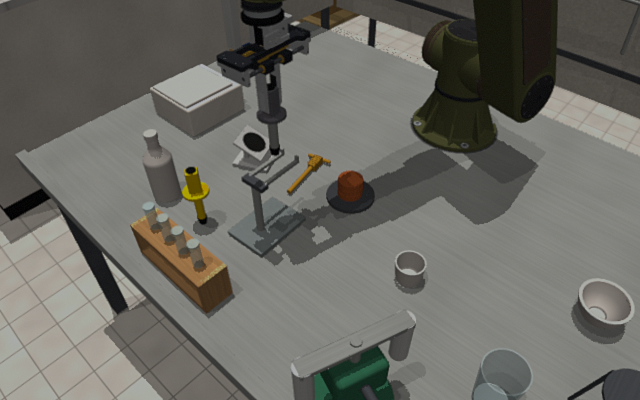

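```bash
cat >> h.py <<'E'
az=np.radians(114.5); N=np.array([.5*np.cos(az),.5*np.sin(az),.866])
RW=R.from_rotvec(np.cross([0,0,1],[np.cos(az),np.sin(az),0])*np.pi/6).as_matrix()@DW
E
python3 - <<'E'
from h import *
T=pose(); p1=[.4618,-.2407,.29]; print(move(p1,DW))
T1=np.eye(4);T1[:3,:3]=DW;T1[:3,3]=p1
print(RW[:,2],-N, move([.4618,-.2407,.2072],RW,T1))
E
```

```text
[-4.803e-01 -5.890e-01 -7.500e-03 -4.000e-04 -1.000e-04 -0.000e+00]
[ 0.20734662 -0.45498064 -0.8660254 ] [ 0.20734662 -0.45498064 -0.866     ] [ 0.     -0.      0.3312 -0.0315 -0.0772 -0.    ]
```

>>> {"name": "play_rows", "arguments": {"motion": [[[-0.05, -0.06, 0, 0, 0, 0, -1], [-0.14, -0.17, 0, 0, 0, 0, -1], [-0.23, -0.28, 0, 0, 0, 0, -1], [-0.32, -0.39, 0, 0, 0, 0, -1], [-0.41, -0.5, 0, 0, 0, 0, -1], [-0.48, -0.589, 0, 0, 0, 0, -1], [-0.48, -0.589, 0, 0, 0, 0, -1], [-0.48, -0.589, 0, 0, 0, 0, -1]]]}}

```text
time_s: 25.75
ee_pos: [0.4619, -0.2407, 0.289]
eef_rot: [-3.141, -0.001, 1.61]
force: [-0.8, 1.4, -1.3]
grip_width: 0.0238
grip_force: 50.0
```

>>> {"name": "play_rows", "arguments": {"motion": [[[0, 0, 0.05, -0.005, -0.012, 0, -1], [0, 0, 0.1, -0.01, -0.026, 0, -1], [0, 0, 0.15, -0.015, -0.04, 0, -1], [0, 0, 0.2, -0.021, -0.054, 0, -1], [0, 0, 0.25, -0.026, -0.066, 0, -1], [0, 0, 0.3, -0.03, -0.074, 0, -1], [0, 0, 0.331, -0.0315, -0.0772, 0, -1], [0, 0, 0.331, -0.0315, -0.0772, 0, -1], [0, 0, 0.331, -0.0315, -0.0772, 0, -1]]]}}

```text
time_s: 26.65
ee_pos: [0.4627, -0.2401, 0.207]
eef_rot: [2.927, 0.481, 1.559]
force: [0.5, 0.5, -1.4]
grip_width: 0.0236
grip_force: 50.0
```

```bash
cat >> h.py <<'E'
def nose(s=.0947):
    T=pose(); p=T[:3,3]+T[:3,2]*s; return p,-T[:3,2]
E
python3 - <<'E'
from h import *
p,n=nose(); r=np.array([.497,-.318,.06]); d=r-p; print(pose()[:3,3],p,'dist',-d@n,'lat',d-(d@n)*n,'ang',np.degrees(np.arccos(n@N)),get_obs()['grip_width'],get_obs()['grip_force'])
s=get('scene'); c=get('wrist'); save('c9',np.hstack([cv2.resize(s['frame'][20:190,170:330],(390,414)),cv2.resize(c['frame'][:,100:540],(400,414))]))
E
```

```text
[ 0.46269601 -0.24009586  0.20701089] [ 0.4823385  -0.28310714  0.12496034] dist 0.07517219105187824 lat [-0.00093057 -0.00075081  0.0001708 ] ang 0.38358455236860006 0.02362966925745967 49.99868988990784
```

View pics/c9.png

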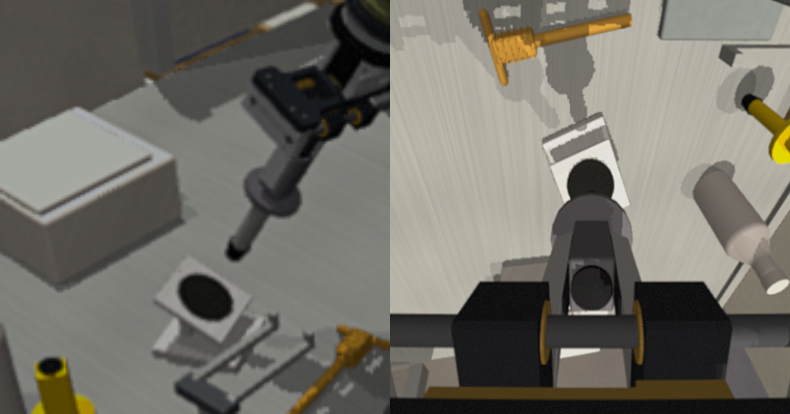

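The wand is held square, with its nose pointing at the spot; next I hold it still.

>>> {"name": "play_rows", "arguments": {"motion": [[[0, 0, 0, 0, 0, 0, -1], [0, 0, 0, 0, 0, 0, -1], [0, 0, 0, 0, 0, 0, -1], [0, 0, 0, 0, 0, 0, -1], [0, 0, 0, 0, 0, 0, -1], [0, 0, 0, 0, 0, 0, -1], [0, 0, 0, 0, 0, 0, -1], [0, 0, 0, 0, 0, 0, -1], [0, 0, 0, 0, 0, 0, -1], [0, 0, 0, 0, 0, 0, -1]]]}}

```text
time_s: 27.75
ee_pos: [0.4622, -0.2407, 0.207]
eef_rot: [2.927, 0.482, 1.558]
force: [-0.0, 0.0, -1.9]
grip_width: 0.024
grip_force: 50.0
```

>>> {"name": "play_rows", "arguments": {"motion": [[[0, 0, 0, 0, 0, 0, -1], [0, 0, 0, 0, 0, 0, -1], [0, 0, 0, 0, 0, 0, -1], [0, 0, 0, 0, 0, 0, -1], [0, 0, 0, 0, 0, 0, -1], [0, 0, 0, 0, 0, 0, -1], [0, 0, 0, 0, 0, 0, -1], [0, 0, 0, 0, 0, 0, -1], [0, 0, 0, 0, 0, 0, -1], [0, 0, 0, 0, 0, 0, -1]]]}}

```text
time_s: 28.75
ee_pos: [0.4622, -0.2407, 0.207]
eef_rot: [2.927, 0.482, 1.558]
force: [-0.2, -0.9, -1.7]
grip_width: 0.0242
grip_force: 50.0
```

Run:
```python
from h import *
s=get('scene'); t=get('top'); p,n=nose(); print('nose px pred',px(s,p),'obs ~266.4,124.3',get_obs()['grip_width'])
# crucible: bright rim in scene & top
for nm,c in (('top',t),('scene',s)):
    k=cloud(c); m=(abs(k[...,2]-.054)<.004)&(abs(k[...,0]-.56)<.07)&(abs(k[...,1]-.225)<.07)
    q=k[m]; print(nm,m.sum(), q.min(0) if len(q) else '', q.max(0) if len(q) else '', cv2.minEnclosingCircle(q[:,:2].astype(np.float32)) if len(q) else '')
w5=cv2.imread('pics/w5.png'); 
for nm,c in (('top',t),('scene',s)): print(nm,[ (b[0].round(1),b[1][4],onz(c,b[0],.05).round(3).tolist()) for b in blobs(c,(2,110,60),(15,255,255),150)])
p1=pose()[:3,3]; T1=pose(); print(move([.4618,-.2407,.31],DW))
```

```text
nose px pred [[264.64468424 123.55394886]] obs ~266.4,124.3 0.02362646940497863
top 80 [0.52127077 0.18610527 0.05002524] [0.58429759 0.24999527 0.05742875] ((0.553865909576416, 0.21886250376701355), 0.032861318439245224)
scene 202 [0.51911113 0.18751273 0.0500064 ] [0.58540048 0.25099    0.0573987 ] ((0.552627682685852, 0.2204010933637619), 0.034005120396614075)
top [(array([329.6, 258.1]), np.int32(370), [[0.44, -0.036, 0.05]])]
scene [(array([349.9, 185.2]), np.int32(630), [[0.452, -0.026, 0.05]]), (array([183. , 267.8]), np.int32(1820), [[0.874, -0.119, 0.05]])]
[-0.191   0.0764 -0.357   0.0315  0.0772  0.    ]
```

>>> {"name": "play_rows", "arguments": {"motion": [[[-0.02, 0.008, -0.04, 0.001, 0.003, 0, -1], [-0.05, 0.02, -0.1, 0.004, 0.01, 0, -1], [-0.08, 0.03, -0.15, 0.01, 0.022, 0, -1], [-0.11, 0.044, -0.2, 0.016, 0.037, 0, -1], [-0.14, 0.056, -0.26, 0.022, 0.052, 0, -1], [-0.17, 0.068, -0.31, 0.027, 0.065, 0, -1], [-0.191, 0.076, -0.357, 0.0315, 0.0772, 0, -1], [-0.191, 0.076, -0.357, 0.0315, 0.0772, 0, -1], [-0.191, 0.076, -0.357, 0.0315, 0.0772, 0, -1]]]}}

```text
time_s: 29.75
ee_pos: [0.4617, -0.241, 0.3091]
eef_rot: [-3.142, 0.002, 1.61]
force: [0.7, -0.3, -2.5]
grip_width: 0.0237
grip_force: 50.0
```

Run:
```python
from h import *
print(pose()[:3,3],get_obs()['eef_rot'],move([.553,.22,.28],DW))
```

```text
[ 0.46167183 -0.24101502  0.30908058] [-3.14152257e+00  1.81052094e-03  1.61018905e+00] [ 1.8285e+00  4.3770e-01  1.1300e-01 -0.0000e+00  3.0000e-04 -1.0000e-04]
```

>>> {"name": "play_rows", "arguments": {"motion": [[[0.06, 0.01, 0, 0, 0, 0, -1], [0.18, 0.04, 0, 0, 0, 0, -1], [0.32, 0.07, 0, 0, 0, 0, -1], [0.46, 0.1, 0, 0, 0, 0, -1], [0.6, 0.13, 0, 0, 0, 0, -1], [0.74, 0.17, 0, 0, 0, 0, -1], [0.86, 0.2, 0, 0, 0, 0, -1], [0.93, 0.22, 0, 0, 0, 0, -1], [0.93, 0.22, 0, 0, 0, 0, -1]]]}}

```text
time_s: 30.65
ee_pos: [0.5069, -0.0032, 0.3096]
eef_rot: [3.141, 0.0, 1.614]
force: [-0.8, -0.5, -2.7]
grip_width: 0.0238
grip_force: 50.0
```

>>> {"name": "play_rows", "arguments": {"motion": [[[0.06, 0.01, 0, 0, 0, 0, -1], [0.18, 0.04, 0, 0, 0, 0, -1], [0.32, 0.07, 0, 0, 0, 0, -1], [0.46, 0.1, 0, 0, 0, 0, -1], [0.6, 0.13, 0, 0, 0, 0, -1], [0.74, 0.17, 0.04, 0, 0, 0, -1], [0.85, 0.2, 0.08, 0, 0, 0, -1], [0.898, 0.217, 0.113, 0, 0, 0, -1], [0.898, 0.217, 0.113, 0, 0, 0, -1], [0.898, 0.217, 0.113, 0, 0, 0, -1]]]}}

```text
time_s: 31.65
ee_pos: [0.5525, 0.2195, 0.2819]
eef_rot: [3.142, 0.0, 1.61]
force: [0.6, -0.7, -2.0]
grip_width: 0.0239
grip_force: 50.0
```

```bash
cat >> h.py <<'E'
def cru(c):
    k=cloud(c); m=(abs(k[...,2]-.054)<.004)&(abs(k[...,0]-.555)<.09)&(abs(k[...,1]-.225)<.09); q=k[m]
    return cv2.minEnclosingCircle(q[:,:2].astype(np.float32)),q.min(0),q.max(0)
E
python3 - <<'E'
from h import *
print(pose()[:3,3],get_obs()['eef_rot'],get_obs()['grip_width'],nose())
for n in ('scene','wrist'): print(n,cru(get(n)))
print(move([.553,.22,.2245],DW))
E
```

```text
[0.55246234 0.21950254 0.28194159] [3.14150856e+00 3.49891314e-04 1.61030597e+00] 0.023864570457949815 (array([0.55247161, 0.21946974, 0.1872416 ]), array([-9.78480372e-05,  3.46296622e-04,  9.99999935e-01]))
scene (((0.5533689856529236, 0.21876265108585358), 0.034565895795822144), array([0.51976362, 0.18770731, 0.0500024 ]), array([0.5878293 , 0.25159288, 0.0577155 ]))
wrist (((0.5521387457847595, 0.21835613250732422), 0.03267410770058632), array([0.52059769, 0.19349075, 0.05000528]), array([0.58443265, 0.2499888 , 0.05722439]))
[ 3.300e-03  1.000e-03  2.325e-01  2.000e-04 -0.000e+00 -2.000e-04]
```

Centred over the crucible at about (0.553, 0.219). I'll lower the nose to 75 mm above the rim and hold it there.

>>> {"name": "play_rows", "arguments": {"motion": [[[0, 0, 0.06, 0, 0, 0, -1], [0, 0, 0.14, 0, 0, 0, -1], [0, 0, 0.2, 0, 0, 0, -1], [0, 0, 0.23, 0, 0, 0, -1], [0, 0, 0.23, 0, 0, 0, -1], [0, 0, 0.23, 0, 0, 0, -1], [0, 0, 0.23, 0, 0, 0, -1], [0, 0, 0.23, 0, 0, 0, -1], [0, 0, 0.23, 0, 0, 0, -1], [0, 0, 0.23, 0, 0, 0, -1]]]}}

```text
time_s: 32.75
ee_pos: [0.5526, 0.2203, 0.2244]
eef_rot: [3.141, -0.0, 1.611]
force: [-0.5, 0.1, -1.6]
grip_width: 0.0241
grip_force: 50.0
```

>>> {"name": "play_rows", "arguments": {"motion": [[[0, 0, 0, 0, 0, 0, -1], [0, 0, 0, 0, 0, 0, -1], [0, 0, 0, 0, 0, 0, -1], [0, 0, 0, 0, 0, 0, -1], [0, 0, 0, 0, 0, 0, -1], [0, 0, 0, 0, 0, 0, -1], [0, 0, 0, 0, 0, 0, -1], [0, 0, 0, 0, 0, 0, -1], [0, 0, 0, 0, 0, 0, -1], [0, 0, 0, 0, 0, 0, -1]]]}}

```text
time_s: 33.75
ee_pos: [0.5526, 0.2202, 0.2242]
eef_rot: [-3.142, 0.0, 1.611]
force: [-0.0, -0.5, -2.1]
grip_width: 0.0235
grip_force: 50.0
```

Run:
```python
from h import *
print(get_obs()['grip_width'],nose()); s=get('scene'); print(cru(s)[0],px(s,nose()[0]))
print([ (b[0].round(1),b[1][4],onz(s,b[0],.05).round(3).tolist()) for b in blobs(s,(2,110,60),(15,255,255),150)])
u=px(s,nose()[0])[0].astype(int); save('c10',cv2.resize(s['frame'][u[1]-100:u[1]+90,u[0]-100:u[0]+100],None,fx=3,fy=3))
print(move([.553,.22,.29],DW)[:3],move([.439,-.032,.29],DW))
```

```text
0.023482545173652912 (array([0.55258425, 0.22024346, 0.12951929]), array([2.43262277e-05, 2.71758010e-05, 9.99999999e-01]))
((0.5557085871696472, 0.21825358271598816), 0.0348096527159214) [[415.72304904 237.66485951]]
[(array([349.8, 185.3]), np.int32(650), [[0.452, -0.026, 0.05]]), (array([184.8, 268.5]), np.int32(1959), [[0.872, -0.115, 0.05]])]
[-0.0012  0.0016 -0.2631] [-0.9902 -0.4943 -0.2631 -0.     -0.      0.    ]
```

View pics/c10.png

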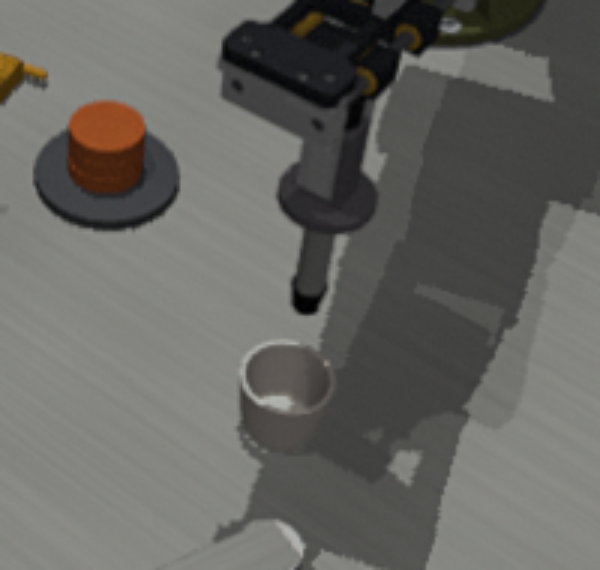

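>>> {"name": "play_rows", "arguments": {"motion": [[[0, 0, 0, 0, 0, 0, -1], [0, 0, 0, 0, 0, 0, -1], [0, 0, 0, 0, 0, 0, -1], [0, 0, 0, 0, 0, 0, -1], [0, 0, 0, 0, 0, 0, -1], [0, 0, 0, 0, 0, 0, -1], [0, 0, -0.08, 0, 0, 0, -1], [0, 0, -0.2, 0, 0, 0, -1], [0, 0, -0.263, 0, 0, 0, -1], [0, 0, -0.263, 0, 0, 0, -1]]]}}

```text
time_s: 34.8
ee_pos: [0.5532, 0.2205, 0.2923]
eef_rot: [3.138, -0.001, 1.611]
force: [0.5, 0.7, -2.4]
grip_width: 0.0236
grip_force: 50.0
```

>>> {"name": "play_rows", "arguments": {"motion": [[[-0.08, -0.04, 0, 0, 0, 0, -1], [-0.2, -0.1, 0, 0, 0, 0, -1], [-0.34, -0.17, 0, 0, 0, 0, -1], [-0.48, -0.24, 0, 0, 0, 0, -1], [-0.62, -0.31, 0, 0, 0, 0, -1], [-0.76, -0.38, 0, 0, 0, 0, -1], [-0.9, -0.45, 0, 0, 0, 0, -1], [-0.99, -0.494, 0, 0, 0, 0, -1], [-0.99, -0.494, 0, 0, 0, 0, -1], [-0.99, -0.494, 0, 0, 0, 0, -1]]]}}

```text
time_s: 35.8
ee_pos: [0.4389, -0.032, 0.2893]
eef_rot: [-3.141, -0.0, 1.61]
force: [0.1, -0.1, -1.7]
grip_width: 0.0236
grip_force: 50.0
```

Run:
```python
from h import *
print(get_obs()['grip_width'],nose()); s=get('scene'); print(cru(s)[0])
print([ (b[0].round(1),b[1][4],onz(s,b[0],.05).round(3).tolist()) for b in blobs(s,(2,110,60),(15,255,255),150)])
c=get('wrist'); k=cloud(c); m=orange(c)&(abs(k[...,2]-.06)<.004); q=k[m]; print(m.sum(),cv2.minEnclosingCircle(q[:,:2].astype(np.float32)))
print(move([.439,-.032,.2297],DW))
```

```text
0.023647033627824086 (array([ 0.43885855, -0.0319802 ,  0.19457812]), array([ 6.88839376e-04, -2.78671427e-04,  9.99999724e-01]))
((0.554021418094635, 0.2194499671459198), 0.03368233144283295)
[(array([349.9, 185.1]), np.int32(621), [[0.452, -0.026, 0.05]]), (array([174. , 258.7]), np.int32(1341), [[0.872, -0.153, 0.05]]), (array([216.1, 290.2]), np.int32(418), [[0.863, -0.025, 0.05]])]
1326 ((0.6429988741874695, -0.03437162563204765), 0.2348637580871582)
[-2.600e-03 -9.000e-04  2.389e-01 -1.000e-04 -0.000e+00  1.000e-04]
```

Pile still at the same pixel. Lower to 75 mm above it and hold.

>>> {"name": "play_rows", "arguments": {"motion": [[[0, 0, 0.06, 0, 0, 0, -1], [0, 0, 0.14, 0, 0, 0, -1], [0, 0, 0.2, 0, 0, 0, -1], [0, 0, 0.239, 0, 0, 0, -1], [0, 0, 0.239, 0, 0, 0, -1], [0, 0, 0.239, 0, 0, 0, -1], [0, 0, 0.239, 0, 0, 0, -1], [0, 0, 0.239, 0, 0, 0, -1], [0, 0, 0.239, 0, 0, 0, -1], [0, 0, 0.239, 0, 0, 0, -1]]]}}

```text
time_s: 36.9
ee_pos: [0.4391, -0.032, 0.2304]
eef_rot: [3.141, 0.0, 1.611]
force: [0.2, -1.1, -1.7]
grip_width: 0.0239
grip_force: 50.0
```

>>> {"name": "play_rows", "arguments": {"motion": [[[0, 0, 0, 0, 0, 0, -1], [0, 0, 0, 0, 0, 0, -1], [0, 0, 0, 0, 0, 0, -1], [0, 0, 0, 0, 0, 0, -1], [0, 0, 0, 0, 0, 0, -1], [0, 0, 0, 0, 0, 0, -1], [0, 0, 0, 0, 0, 0, -1], [0, 0, 0, 0, 0, 0, -1], [0, 0, 0, 0, 0, 0, -1], [0, 0, 0, 0, 0, 0, -1]]]}}

```text
time_s: 37.9
ee_pos: [0.4391, -0.032, 0.2302]
eef_rot: [3.142, 0.0, 1.611]
force: [0.1, -0.2, -2.2]
grip_width: 0.0238
grip_force: 50.0
```

>>> {"name": "play_rows", "arguments": {"motion": [[[0, 0, 0, 0, 0, 0, -1], [0, 0, 0, 0, 0, 0, -1], [0, 0, 0, 0, 0, 0, -1], [0, 0, 0, 0, 0, 0, -1], [0, 0, 0, 0, 0, 0, -1], [0, 0, 0, 0, 0, 0, -1], [0, 0, -0.08, 0, 0, 0, -1], [0, 0, -0.2, 0, 0, 0, -1], [0, 0, -0.263, 0, 0, 0, -1], [0, 0, -0.263, 0, 0, 0, -1]]]}}

```text
time_s: 38.9
ee_pos: [0.4397, -0.0321, 0.2978]
eef_rot: [3.138, 0.001, 1.611]
force: [0.1, 1.2, -2.1]
grip_width: 0.0239
grip_force: 50.0
```

Run:
```python
from h import *
print(get_obs()['grip_width'],nose()); s=get('scene'); 
print([ (b[0].round(1),b[1][4],onz(s,b[0],.05).round(3).tolist()) for b in blobs(s,(2,110,60),(15,255,255),150)])
c=get('wrist'); k=cloud(c); T=pose()
loc=(k-T[:3,3])@T[:3,:3]; m=(abs(loc[...,0])<.04)&(abs(loc[...,1])<.04)&(loc[...,2]>-.08)&(loc[...,2]<0.03)
m&=~((abs(loc[...,0])<.012)&(abs(loc[...,1])>.01)&(loc[...,2]<-.02))
h,e=np.histogram(loc[m][:,2],bins=22); print(list(zip(e.round(3),h)))
print(move([.6045,-.1149,.3],DW))
```

```text
0.023869184372795275 (array([ 0.44005612, -0.03211727,  0.20310566]), array([-3.52035422e-03,  5.59859793e-04,  9.99993647e-01]))
[(array([349.9, 185.2]), np.int32(624), [[0.452, -0.026, 0.05]]), (array([182.7, 266.8]), np.int32(1869), [[0.873, -0.122, 0.05]])]
[(np.float64(-0.072), np.int64(1459)), (np.float64(-0.068), np.int64(717)), (np.float64(-0.065), np.int64(202)), (np.float64(-0.062), np.int64(132)), (np.float64(-0.059), np.int64(122)), (np.float64(-0.056), np.int64(122)), (np.float64(-0.052), np.int64(100)), (np.float64(-0.049), np.int64(103)), (np.float64(-0.046), np.int64(96)), (np.float64(-0.043), np.int64(97)), (np.float64(-0.04), np.int64(82)), (np.float64(-0.036), np.int64(87)), (np.float64(-0.033), np.int64(76)), (np.float64(-0.03), np.int64(72)), (np.float64(-0.027), np.int64(74)), (np.float64(-0.024), np.int64(62)), (np.float64(-0.02), np.int64(80)), (np.float64(-0.017), np.int64(61)), (np.float64(-0.014), np.int64(67)), (np.float64(-0.011), np.int64(2232)), (np.float64(-0.008), np.int64(89)), (np.float64(-0.004), np.int64(47))]
[-3.580e-01  6.485e-01 -1.950e-02 -1.000e-04 -0.000e+00 -0.000e+00]
```

>>> {"name": "play_rows", "arguments": {"motion": [[[-0.03, 0.06, 0, 0, 0, 0, -1], [-0.1, 0.18, 0, 0, 0, 0, -1], [-0.17, 0.31, 0, 0, 0, 0, -1], [-0.24, 0.44, 0, 0, 0, 0, -1], [-0.31, 0.56, 0, 0, 0, 0, -1], [-0.358, 0.648, 0, 0, 0, 0, -1], [-0.358, 0.648, 0, 0, 0, 0, -1], [-0.358, 0.648, 0, 0, 0, 0, -1], [-0.358, 0.648, 0, 0, 0, 0, -1]]]}}

```text
time_s: 39.9
ee_pos: [0.604, -0.1145, 0.2955]
eef_rot: [-3.141, -0.0, 1.611]
force: [-0.6, 0.5, -0.9]
grip_width: 0.0237
grip_force: 50.0
```

Run:
```python
from h import *
print(get_obs()['grip_width'],pose()[:3,3],get_obs()['eef_rot'])
print(move([.6045,-.1149,.18],DW),move([.6045,-.1149,.161],DW))
s=get('scene'); print(px(s,nose()[0])); u=px(s,nose()[0])[0].astype(int); save('c11',cv2.resize(s['frame'][u[1]-90:u[1]+100,u[0]-100:u[0]+100],None,fx=3,fy=3))
```

```text
0.023729048161048972 [ 0.60397081 -0.11454468  0.29551183] [-3.14078933e+00 -2.72508872e-04  1.61106971e+00]
[-1.60e-03  2.40e-03  4.62e-01 -1.00e-04 -0.00e+00  0.00e+00] [-1.70e-03  2.50e-03  5.38e-01 -1.00e-04 -0.00e+00  0.00e+00]
[[273.93432473 149.40042413]]
```

View pics/c11.png

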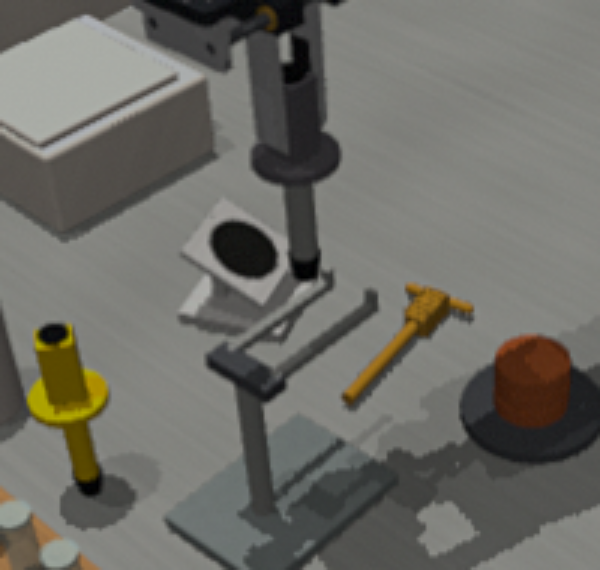

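Wand intact in the grip, nose above the fork at (274,149). Lowering it straight down onto the fork.

>>> {"name": "play_rows", "arguments": {"motion": [[[-0.0016, 0.0024, 0.06, 0, 0, 0, -1], [-0.0016, 0.0024, 0.18, 0, 0, 0, -1], [-0.0016, 0.0024, 0.3, 0, 0, 0, -1], [-0.0016, 0.0024, 0.4, 0, 0, 0, -1], [-0.0016, 0.0024, 0.48, 0, 0, 0, -1], [-0.0016, 0.0024, 0.52, 0, 0, 0, -1], [-0.0016, 0.0024, 0.536, 0, 0, 0, -1], [-0.0016, 0.0024, 0.536, 0, 0, 0, -1], [-0.0016, 0.0024, 0.536, 0, 0, 0, -1]]]}}

```text
time_s: 40.85
ee_pos: [0.6055, -0.1153, 0.1632]
eef_rot: [3.14, 0.0, 1.611]
force: [-0.2, 0.5, -2.3]
grip_width: 0.0237
grip_force: 50.0
```

>>> {"name": "play_rows", "arguments": {"motion": [[[0.001, -0.004, 0.006, 0, 0, 0, -1], [0.001, -0.004, 0.012, 0, 0, 0, -1], [0.001, -0.004, 0.012, 0, 0, 0, -1], [0.001, -0.004, 0.012, 0, 0, 0, -1]]]}}

```text
time_s: 41.25
ee_pos: [0.6043, -0.1151, 0.1598]
eef_rot: [3.141, 0.0, 1.611]
force: [-1.8, 0.0, 5.1]
grip_width: 0.0236
grip_force: 50.0
```

>>> {"name": "play_rows", "arguments": {"motion": [[[0, 0, 0, 0, 0, 0, 0.3], [0, 0, 0, 0, 0, 0, 0.3], [0, 0, 0, 0, 0, 0, 0.3], [0, 0, 0, 0, 0, 0, 0.3], [0, 0, 0, 0, 0, 0, 0.3], [0, 0, -0.06, 0, 0, 0, 0.3], [0, 0, -0.2, 0, 0, 0, 0.3], [0, 0, -0.36, 0, 0, 0, 0.3], [0, 0, -0.5, 0, 0, 0, 0.3], [0, 0, -0.5, 0, 0, 0, 0.3]]]}}

```text
time_s: 42.25
ee_pos: [0.6053, -0.1154, 0.2893]
eef_rot: [3.134, 0.002, 1.611]
force: [-0.2, -0.7, 1.1]
grip_width: 0.0612
grip_force: 0.0
```

>>> {"name": "play_rows", "arguments": {"motion": [[[-0.1, -0.1, -0.02, 0, 0, 0, 0.3], [-0.18, -0.2, -0.02, 0, 0, 0, 0.3], [-0.18, -0.3, -0.02, 0, 0, 0, 0.3], [-0.18, -0.3, -0.02, 0, 0, 0, 0.3], [-0.18, -0.3, -0.02, 0, 0, 0, 0.3]]]}}

```text
time_s: 42.75
ee_pos: [0.5311, -0.1631, 0.2889]
eef_rot: [3.141, -0.0, 1.61]
force: [-0.2, 0.0, -0.1]
grip_width: 0.0606
grip_force: 0.0
```

Run:
```python
from h import *
c=get('wrist'); k=cloud(c); print(pose()[:3,3])
m=(k[...,2]>.218)&(k[...,2]<.235)&(abs(k[...,0]-.604)<.04)&(abs(k[...,1]+.113)<.04); q=k[m]; print(m.sum(),q.mean(0),q.min(0),q.max(0))
m=(abs(k[...,2]-.168)<.003)&(abs(k[...,0]-.604)<.05)&(abs(k[...,1]+.113)<.05); print('collar',m.sum(),k[m].mean(0))
s=get('scene'); print(cru(s)); 
p=orange(s); ks=cloud(s); b=[ (b[0].round(1),b[1][4]) for b in blobs(s,(2,110,60),(15,255,255),150)]; print(b)
d=orange(c)&(abs(k[...,2]-.06)<.005)&(abs(k[...,0]-.44)<.06); print('pile',d.sum(),cv2.minEnclosingCircle(k[d][:,:2].astype(np.float32)) if d.any() else '')
save('scene12',s['frame']); print(get_obs()['force'])
```

```text
[ 0.53142985 -0.1628713   0.28866408]
961 [ 0.60236394 -0.11349596  0.22646033] [ 0.59110131 -0.12799538  0.21803435] [ 0.6159457  -0.09988721  0.22977584]
collar 1496 [ 0.5931657  -0.11030588  0.16822434]
(((0.5533615350723267, 0.21847674250602722), 0.03443330153822899), array([0.51926528, 0.18778527, 0.05001416]), array([0.58537088, 0.25138944, 0.05766058]))
[(array([349.9, 185.4]), np.int32(638)), (array([184.3, 268.2]), np.int32(1887))]
pile 1841 ((0.4390231966972351, -0.03595921769738197), 0.03096158802509308)
[0.4086954  1.27494016 0.89717974]
```

View pics/scene12.png

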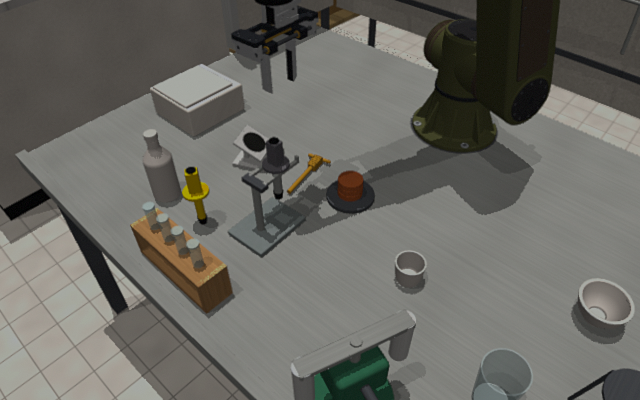

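The wand hangs on its fork at (273,155), the pile stands centred at (350,185), and the crucible and borer have not moved. Handing in.

```bash
python3 -c "
from station import workorder
print(workorder.hand_in())"
```

```text
the job is handed in; nothing more can be done
None
```

I handed the job in, though the hand-in returned no verdict: the three discs are piled within about 4 mm of the plate's centre, all three thermometer aims were held for about two seconds each at about 75 mm, and the thermometer is back on its fork with the crucible and borer undisturbed.

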